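Seat the magnifier lens under its claws and lock it

ROBOT

A 6-joint arm with a two-finger parallel gripper is mounted at the origin on a cart in front of the work surface, level with it; the furniture and walls round the work are solid. World frame = base frame: x ahead of the robot, y to its left, z up, the work surface at z = 0. Lengths are in m, angles in rad, forces in N, time in s.
With the tool pointing down it reaches from about 0.375 to 0.9 m from the base axis. Payload 3.1 kg.
Tool frame: the origin (TCP) lies on the centre line of the jaws, within the pads' length; the fingertips stand 25 mm ahead of it and the grasp point (between the pads) lies 6 mm ahead of it (manip.tips_ahead is the distance from the TCP to the fingertips, in m); z points along the fingers, y is the direction in which the jaws open and shut (so a half turn about z gives the same grasp; the last joint's range is limited). The gripper opens to 85 mm and grips with 20 to 120 N. Pads are 22 mm wide; open, the fingers measure 114 mm over their backs; the gripper's body (76 mm by 85 mm) begins 54 mm behind the grasp point. The pads swing forward as they close: fully open they stand 13 mm farther back than shut.
Start: joints at [1.113, 0.527, 1.433, -0, 1.181, -0.178], TCP at [0.173, 0.601, 0.256] pointing down, gripper open.
Joint ranges: [-3.08, 3.08], [-0.75, 2.2], [0.22, 2.44], [-1.43, 4.57], [0, 2.65], [-2.85, 2.85]. Speed limits (rad/s): [2.79, 2.79, 3.14, 3.14, 3.14, 3.14].

INTERFACE

Orientations are given as a unit quaternion [x, y, z, w].
In Python, from station import manip gives the robot as it stands.
- The arm moves only by the tool play_rows, never from a script. Its argument "steps" is a list that holds one entry, the list of rows, each a list of 6 numbers: the shift along the tool's x, y, z in m, then the turn, a rotation vector about the tool's x, y, z in degrees. In form: [[[x, y, z, rx, ry, rz], ...]]. A call has 1 to 10 rows; each row shifts and turns the commanded pose from where the row before left it, along the tool's axes as they then stand; what a row does not reach is not made up. A row lasts 1/8 s, in which the tool goes at most 62.5 mm and 10.7 degrees, less where a joint would pass 70% of its speed; a pose out of reach is approached as far as the arm can. A call is refused whole if a number of a shift passes 0.0625 or a number of a turn 10.7, either way. A call with a gripper value outside its range is refused whole. "fingers" is the opening, from 0 (shut) to 1 (fully open), set as the call begins (left out, the last holds). The fingers move at their own pace and stop on an object; "squeeze" is the grip in N (left out, the last holds). Time passes only in rows, so rows that do not move let the fingers close. It gives the time, the measured TCP pose, the force and the opening at its end, in the units of the state.
- manip.sense(): the state, without advancing time (a new reading comes with each control period).
- manip.snapshot(name): name is "scene" or "top" or "wrist"; returns a dict with "img" (384x512x3 uint8, red, green, blue), "K" (3x3 intrinsics, pixels), "world_from_camera" (4x4, takes a point from camera to world coordinates). Camera axes: x right, y down, z forward; pixel columns grow to the right and rows downward; lengths in m; the calibration is good to about 2 mm. A picture is of the moment at which its call begins. There is no depth.
- manip.sign_off(): hands the job in, once; it reports no verdict.
Trained networks look in a picture, given as the dict that the camera call returned (one of the last four; its "shot" number tells which), for a name from the list of things; names that differ only in an ending like _2 or _b are one class to them, and where a whole thing is asked for, a point or a joint stands for the part that bears it (a point fixed in the world has none). Each returns a list of dicts, best first, with "score" (0 to 1); they miss things now and then, are a little off and sometimes report something else, mostly with a low value. They report only what shows in the picture. A call takes as long as a camera call. They do not tell look-alikes from the thing itself.
- manip.regions_of(label, picture): "pixels" (384x512 bool, what is visible of it) and "rect" ([left, top, right, bottom] in pixels, round what is visible of it).
- manip.pinpoint(label, picture): "point" ([column, row] in pixels: a listed point, or the origin of a listed thing).
The state is a dict: "t": time; "q": joint angles; "qd": joint speeds; "tau": joint torques, N m; "tcp_pos": TCP position; "tool_rot": TCP orientation; "force": force on the tool from outside, world axes, zero at the start; "ft_torque": the same for the moment, N m; "finger_gap": opening from 0.0 (shut) to 1.0 (fully open).
Only numpy, scipy, OpenCV 4.12 (cv2) and the standard library are available. Lean on these libraries where they do the work, as an engineer would, in place of code of your own. Each camera call takes 0.05 s, during which the arm holds its last target.

TASK

Take the brass-rimmed magnifier lens from its cork rest and fit it into the lens cell: tuck one edge under the two dark fixed claws first, then level it down until it lies flat in its round seat. Then slide the red keeper fully home over the free edge so that the lens is locked in, let go, and leave the other things in the bench tray where they are.

Things in the scene. Friction and masses are not known exactly. Their poses are not given: they have to be found in the camera images.
- lens: loose magnifier lens: round disc 54 mm in diameter, 7 mm thick, about 40 g, brass rim, clear glass that does not stand out beyond the rim, both faces alike. Origin at the centre of the disc (half its thickness), z along its axis. Starts flat on the cork rest; can be gripped across its rim.
- rest: fixed cork rest: stem 36 mm in diameter, top 20 mm above the work surface, on a foot 60 mm in diameter and 6 mm high, so fingertips can reach below the lens rim. Origin at the centre of its underside, on the work surface. The lens lies centred on it to within 3 mm. The wooden bench around the tray rises to about 0.2 m above the work surface: come in from above it.
- cell: fixed lens cell: aluminium holder on a dark base plate, x -57 to +89 mm, y +-38 mm, 8 mm high. Origin on the work surface, straight below the seat's centre; z up; -x side (two dark claws) faces roughly away from the robot, +x side (red keeper) toward it. On the +y and -y sides, for x within +-19 mm, the wall is open for the fingers: the block below the seat is only 44 mm wide (y +-22 mm) down to the base plate.
- seat (a point): centre of the flat floor of the round seat, 26 mm above the work surface, axes as cell. The seat is a counterbore 59 mm in diameter; its wall, on the -x and +x sides, is 7 mm high and 8 mm thick. The seated lens has its centre 3.5 mm above this point, is flush with the wall and has 2.5 mm play all round.
- claws (a point): point midway between the undersides of the tips of the two fixed dark steel claws, at x = -22.5 mm and 10 mm above the seat (cell axes). Claws are 9 mm wide, at y = +-10 mm, 4 mm thick, and run out to x = -44 mm. A lens lowered flat would land on them; its -x edge must go in below them.
- keeper (a joint): travel of the red keeper in m: 0 = fully back, 0.018 = fully home; starts between 0 and 0.006. Slides along the cell's -x, over the +x edge of the lens, with about 1.5 N friction, and stays where left. Its plate is 36 mm wide, 4 mm thick, underside 9 mm above the seat; its front edge is at cell x = 38 mm minus this value.
- tab (a point): centre of the top of the keeper's upright red tab, 67 mm above the work surface, at cell x = 60 mm minus the keeper's travel. The tab is 10 mm along cell x, 20 mm along y and stands 28 mm above the keeper plate; pinch it across the 20 mm or push it. Fixed guide bars flank the plate at y = 21 to 28 mm each side, tops 1 mm above the plate.
- loupe: bystander: black eye loupe barrel, 35 mm across, 26 mm high, origin at the centre of its underside
- pot: bystander: small round grey pot with cream lid, 43 mm across, 21 mm high, origin at the centre of its underside
- tweezers: bystander: steel tweezers lying on the work surface, 122 mm long along their y, 11 mm wide, origin at the centre of their underside
- stone_case: bystander: flat grey stone case, 30 x 40 x 9 mm, origin at the centre of its underside
Not all that is in view belongs to the job. Several things have the shape of the lens; the one meant has the colours described above.

How it is judged:
By the outcome, as a careful person would: the job done as asked, in the order asked, and still so for the second after the job is handed in, with the robot touching nothing.
It also fails if it takes over 53 s, if anything falls off the work surface, if the arm or the gripper's body presses on something with over 40 N, if the wrist force passes 120 N, or if a joint passes its speed limit or range.

## Working session

There is one attempt and no reset: what is moved stays moved. The work goes in short steps, Python scripts to look and compute and a tool call to move; the robot and the scene stay as the last step left them, time stands still between calls to the robot, and variables do not carry over. Pictures are saved under pics/ and viewed, and the job is handed in when it is done.

Besides the shell and the picture viewer there is one more tool, called as name([rows], argument=value, ...), one row to a line, values as JSON. play_rows: Moves the arm, as the interface text tells. Its arguments: {"type":"object","properties":{"steps":{"type":"array"},"fingers":{"type":"number"},"squeeze":{"type":"number"}},"required":["steps"]}

```bash
ls; mkdir -p pics; cat > h.py <<'E'
import numpy as np,cv2
from station import manip
def save(n,im): cv2.imwrite('pics/'+n+'.png',cv2.cvtColor(im,cv2.COLOR_RGB2BGR))
def ray(s,p):
    K=np.array(s['K']);T=np.array(s['world_from_camera'])
    d=T[:3,:3]@np.linalg.solve(K,[p[0],p[1],1.]);return T[:3,3],d
def atz(s,p,z):
    o,d=ray(s,p);return o+d*(z-o[2])/d[2]
def proj(s,P):
    K=np.array(s['K']);T=np.linalg.inv(np.array(s['world_from_camera']))
    c=K@(T[:3,:3]@np.array(P)+T[:3,3]);return c[:2]/c[2]
E
python3 - <<'E'
from h import *
st=manip.sense();print(st['t'],st['tcp_pos'],st['tool_rot'],st['force'],st['finger_gap'],manip.tips_ahead)
for c in ['scene','top']:
    s=manip.snapshot(c);save(c+'0',s['img'])
    print(c,np.round(s['world_from_camera'],3).tolist(),s['K'][0][0])
    for l in ['lens','rest','cell','keeper']:
        for r in manip.regions_of(l,s)[:4]: print(l,'reg',round(r['score'],2),r['rect'])
    for l,z in [('lens',.0235),('rest',0),('cell',0),('seat',.026),('claws',.036),('tab',.067)]:
        for r in manip.pinpoint(l,s)[:4]: print(l,'pt',round(r['score'],2),np.round(r['point'],1),np.round(atz(s,r['point'],z),4))
print(manip.sense()['t'])
E
```

```text
pics
0.0 [0.1722888  0.60008395 0.25532839] [ 1.39452460e-01  9.90228150e-01 -1.04882865e-03 -3.49153983e-04] [-0.60046072  0.55602248 -0.62989353] 1.0030125149103097 0.025
scene [[0.831, -0.194, 0.521, -0.097], [-0.556, -0.31, 0.772, -0.888], [0.012, -0.931, -0.365, 0.501], [0.0, 0.0, 0.0, 1.0]] 461.5554250056561
lens reg 0.71 [261.8, 232.3, 288.5, 243.5]
lens reg 0.61 [289.8, 236.5, 318.3, 253.3]
cell reg 0.92 [192.3, 186.6, 243.6, 224.2]
lens pt 0.71 [274.8 238.1] [ 0.4771 -0.1417  0.0235]
lens pt 0.6 [301.3 243. ] [ 0.5126 -0.1926  0.0235]
rest pt 0.55 [299.7 251.6] [ 0.5128 -0.1887  0.    ]
cell pt 0.78 [224.6 207.2] [0.5003 0.1195 0.    ]
cell pt 0.51 [328.6 287.9] [ 0.4663 -0.3336  0.    ]
cell pt 0.38 [225.3 196.5] [0.5426 0.1865 0.    ]
seat pt 0.81 [224.2 197.2] [0.5042 0.1279 0.026 ]
claws pt 0.88 [225.8 193. ] [0.5112 0.1308 0.036 ]
top [[0.026, -0.987, 0.162, 0.276], [-1.0, -0.026, 0.001, -0.046], [0.004, -0.162, -0.987, 1.234], [0.0, 0.0, 0.0, 1.0]] 441.42220684702653
lens reg 0.8 [307.9, 170.0, 325.9, 189.9]
lens reg 0.64 [274.1, 170.9, 291.3, 189.3]
cell reg 0.92 [182.9, 160.1, 223.8, 216.4]
cell reg 0.52 [198.0, 191.6, 212.5, 210.4]
keeper reg 0.55 [196.8, 195.3, 213.0, 208.8]
lens pt 0.72 [317.1 179.6] [ 0.5077 -0.2025  0.0235]
lens pt 0.7 [283.4 180.4] [ 0.5029 -0.1086  0.0235]
cell pt 0.77 [197.8 179. ] [0.5049 0.1335 0.    ]
seat pt 0.95 [198.5 184.4] [0.4849 0.127  0.026 ]
claws pt 0.77 [196.  169.6] [0.5245 0.1345 0.036 ]
tab pt 0.55 [244.1 173.9] [ 5.098e-01 -2.000e-04  6.700e-02]
tab pt 0.47 [204.7 200.2] [0.4355 0.1025 0.067 ]
1.1
```

```bash
python3 - <<'E'
import cv2,numpy as np
a=cv2.imread('pics/scene0.png');b=cv2.imread('pics/top0.png')
cv2.imwrite('pics/v_scene.png',cv2.resize(a[150:330,160:390],None,fx=3.4,fy=3.3))
cv2.imwrite('pics/v_top.png',cv2.resize(b[130:250,160:360],None,fx=4,fy=4,interpolation=cv2.INTER_CUBIC))
E
```

```text
(no output)
```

View pics/v_scene.png

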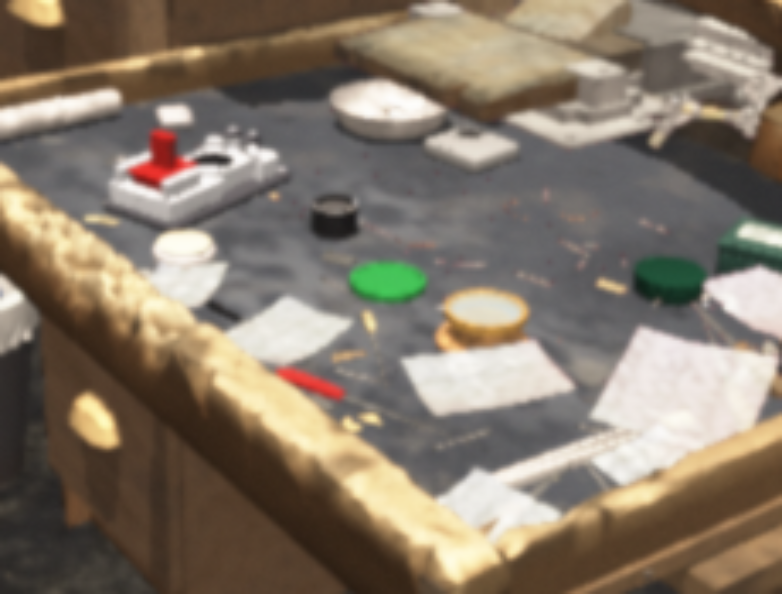

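View pics/v_top.png

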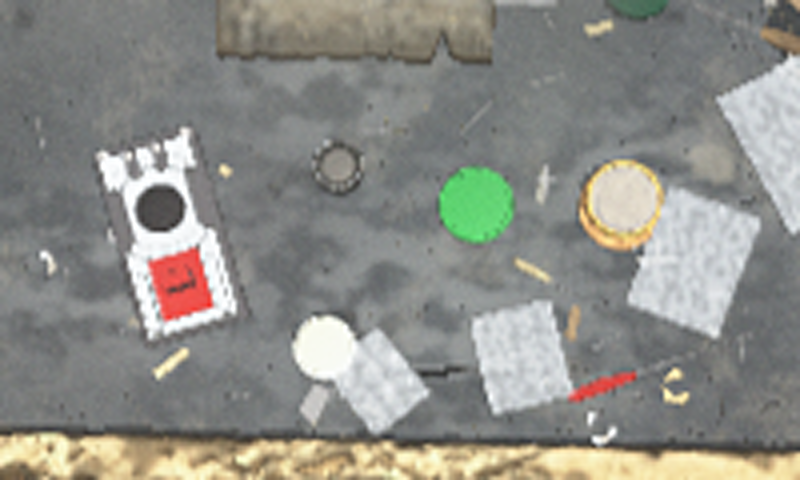

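Candidates in the top view are the green disc at (280,181) and the disc with the brass rim and clear glass on the tan cork foot at (317,180). The second fits "brass rim, cork rest", and the enlarged crops show that. Next I'll pass over the cell and look with the wrist camera.

```bash
cat >> h.py <<'E'
from scipy.spatial.transform import Rotation as R
def cur():
    s=manip.sense();return np.array(s['tcp_pos']),R.from_quat(s['tool_rot'])
def plan(p0,r0,p1,r1,n):
    """n equal rows from pose0 to pose1"""
    dr=(r0.inv()*r1).as_rotvec();out=[];pp,rr=p0,r0
    for i in range(1,n+1):
        p=p0+(p1-p0)*i/n; r=r0*R.from_rotvec(dr*i/n)
        d=rr.inv().apply(p-pp); t=(rr.inv()*r).as_rotvec(degrees=True)
        out.append([round(float(v),4) for v in d]+[round(float(v),2) for v in t]); 
        # integrate the rounded
        pp=pp+rr.apply(out[-1][:3]); rr=rr*R.from_rotvec(out[-1][3:],degrees=True)
    return out,pp,rr
def down(yaw_deg,tilt=0.):
    """tool y at yaw (world), z down; tilt deg = rotation about the tool y axis (tool frame)"""
    a=np.radians(yaw_deg);y=np.array([np.cos(a),np.sin(a),0]);z=np.array([0,0,-1.]);x=np.cross(y,z)
    return R.from_matrix(np.c_[x,y,z])*R.from_euler('y',tilt,degrees=True)
E
python3 - <<'E'
from h import *
p,r=cur()
a,p,r=plan(p,r,np.array([.40,.38,.28]),down(74),5);print(a)
b,p,r=plan(p,r,np.array([.42,.11,.28]),down(105),5);print(b)
E
```

```text
[[-0.0559, -0.0299, -0.0047, -0.0, 0.0, -0.01], [-0.0559, -0.0298, -0.0048, -0.0, 0.0, -0.0], [-0.0559, -0.0299, -0.0047, -0.0, 0.0, -0.01], [-0.0559, -0.0299, -0.0047, -0.0, 0.0, -0.01], [-0.0559, -0.0299, -0.0048, -0.0, 0.0, -0.0]]
[[-0.0187, -0.0508, 0.0, -0.0, -0.0, -6.2], [-0.0132, -0.0525, 0.0, -0.0, -0.0, -6.2], [-0.0073, -0.0537, 0.0, -0.0, -0.0, -6.2], [-0.0016, -0.0541, 0.0, -0.0, -0.0, -6.2], [0.0043, -0.054, 0.0, -0.0, -0.0, -6.2]]
```

play_rows([
  [[-0.056, -0.03, -0.005, 0, 0, 0], [-0.056, -0.03, -0.005, 0, 0, 0], [-0.056, -0.03, -0.005, 0, 0, 0], [-0.056, -0.03, -0.005, 0, 0, 0], [-0.056, -0.03, -0.005, 0, 0, 0], [-0.019, -0.051, 0, 0, 0, -6.2], [-0.013, -0.0525, 0, 0, 0, -6.2], [-0.007, -0.054, 0, 0, 0, -6.2], [-0.002, -0.054, 0, 0, 0, -6.2], [0.004, -0.054, 0, 0, 0, -6.2]],
], fingers=1)

```text
t: 2.35
tcp_pos: [0.4163, 0.1114, 0.2812]
tool_rot: [-0.132, 0.991, -0.0, 0.001]
force: [1.9, 0.3, 0.2]
finger_gap: 1.001
```

```bash
python3 - <<'E'
from h import *
p,r=cur();print(p,manip.sense()['q'])
s=manip.snapshot('wrist');save('w1',s['img'])
print(np.round(s['world_from_camera'],3).tolist(),s['K'][0][0])
for l,z in [('cell',0),('seat',.026),('claws',.036),('tab',.067)]:
    for q in manip.pinpoint(l,s)[:3]: print(l,'pt',round(q['score'],2),np.round(q['point'],1),np.round(atz(s,q['point'],z),4))
E
```

```text
[0.41633592 0.1114197  0.28117523] [ 1.04534166e-03  2.28616044e-01  1.86352182e+00 -6.61563431e-05
  1.04813979e+00 -1.83487622e+00]
[[-0.262, 0.924, 0.277, 0.346], [0.965, 0.251, 0.076, 0.092], [0.0, 0.287, -0.958, 0.399], [0.0, 0.0, 0.0, 1.0]] 291.9317947265198
cell pt 0.88 [253.3 211.5] [0.4902 0.1237 0.    ]
seat pt 0.85 [253.2 221.2] [0.4946 0.1251 0.026 ]
seat pt 0.43 [ 10.9 170.5] [ 0.5086 -0.198   0.026 ]
claws pt 0.61 [251.2 240.8] [0.5191 0.129  0.036 ]
```

View pics/w1.png

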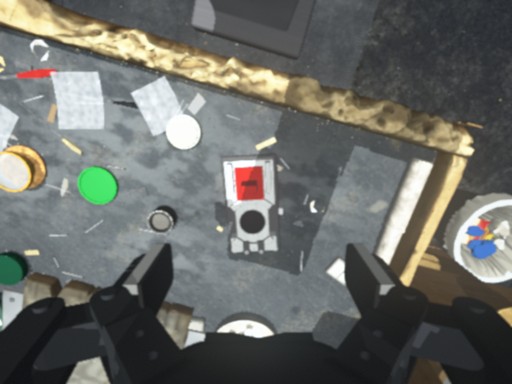

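```bash
python3 - <<'E'
from h import *
s=manip.snapshot('wrist')
for px in [(300,90),(200,72),(100,45),(440,140)]:
  print(px,atz(s,px,.2),atz(s,px,.0))
p,r=cur()
print(plan(p,r,np.array([.425,.112,.17]),down(105),3)[0])
E
```

```text
(300, 90) [0.32963006 0.11773012 0.2       ] [0.31293155 0.14148831 0.        ]
(200, 72) [0.3356017  0.05334089 0.2       ] [0.32489963 0.01244249 0.        ]
(100, 45) [ 0.33626639 -0.00945859  0.2       ] [ 0.32623178 -0.11341724  0.        ]
(440, 140) [0.3358259  0.21861584 0.2       ] [0.32534897 0.34367865 0.        ]
[[-0.0027, -0.0014, 0.037, 0.01, 0.0, -0.01], [-0.0027, -0.0013, 0.0369, 0.01, 0.01, -0.01], [-0.0027, -0.0014, 0.037, 0.0, 0.0, -0.01]]
```

play_rows([
  [[-0.003, -0.001, 0.037, 0, 0, 0], [-0.003, -0.001, 0.037, 0, 0, 0], [-0.003, -0.001, 0.037, 0, 0, 0], [0, 0, 0, 0, 0, 0]],
])

```text
t: 3.15
tcp_pos: [0.4238, 0.1139, 0.1679]
tool_rot: [-0.131, 0.991, 0.0, -0.003]
force: [-0.4, 0.2, 0.5]
finger_gap: 1.001
```

```bash
python3 - <<'E'
from h import *
p,r=cur();print(p)
s=manip.snapshot('wrist');save('w2',s['img'])
import pickle;pickle.dump({k:s[k] for k in('img','K','world_from_camera')},open('w2.pkl','wb'))
for l,z in [('cell',0),('seat',.026),('claws',.036),('tab',.067)]:
    for q in manip.pinpoint(l,s)[:3]: print(l,'pt',round(q['score'],2),np.round(q['point'],1),np.round(atz(s,q['point'],z),4))
c=s['img'][100:300,170:340];save('w2z',cv2.resize(c,None,fx=3.5,fy=3,interpolation=cv2.INTER_CUBIC))
E
```

```text
[0.42383879 0.11390882 0.16791294]
cell pt 0.91 [248.1 248.5] [0.4981 0.1226 0.    ]
cell pt 0.21 [243.1 220.8] [0.4683 0.1094 0.    ]
claws pt 0.98 [248.5 284.8] [0.5181 0.1293 0.036 ]
claws pt 0.58 [243.9 219.4] [0.4525 0.1079 0.036 ]
tab pt 0.81 [241.  221.4] [0.4427 0.1044 0.067 ]
```

View pics/w2.png

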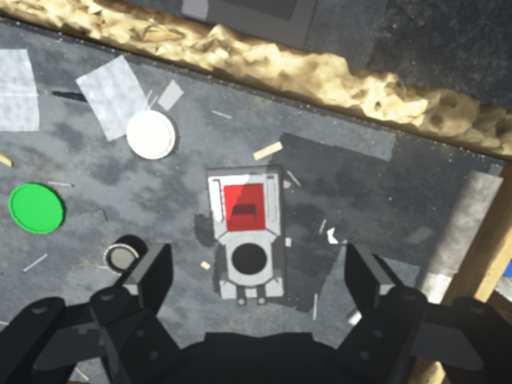

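```bash
cat >> h.py <<'E'
import pickle
def cellT(x,y,yaw):  # yaw: world angle of cell +x, deg
    a=np.radians(yaw);return np.array([[np.cos(a),-np.sin(a),0,x],[np.sin(a),np.cos(a),0,y],[0,0,1,0],[0,0,0,1]])
def c2w(T,P): return T[:3,:3]@np.array(P,float)+T[:3,3]
def overlay(s,T,trav,k,box):
    l,t,rr,b=box;im=cv2.resize(s['img'][t:b,l:rr],None,fx=k,fy=k,interpolation=cv2.INTER_CUBIC)
    def pl(pts,col,closed=True):
        q=np.array([((proj(s,c2w(T,p))-[l,t]+.5)*k) for p in pts]).astype(np.int32)
        cv2.polylines(im,[q],closed,col,1)
    def circ(r,z): 
        return [[r*np.cos(u),r*np.sin(u),z] for u in np.linspace(0,6.28,60)]
    pl([[-.057,-.038,.008],[.089,-.038,.008],[.089,.038,.008],[-.057,.038,.008]],(0,255,0))
    pl(circ(.0295,.033),(255,255,0)); pl(circ(.0295,.026),(0,255,255))
    for y in(.01,-.01): pl([[-.044,y-.0045,.04],[-.0225,y-.0045,.04],[-.0225,y+.0045,.04],[-.044,y+.0045,.04]],(255,0,255))
    pl([[.038-trav,-.018,.039],[.038-trav,.018,.039],[.06-trav,.018,.039],[.06-trav,-.018,.039]],(0,0,255))
    pl([[.055-trav,-.01,.067],[.055-trav,.01,.067],[.065-trav,.01,.067],[.065-trav,-.01,.067]],(0,0,255))
    for y in(1,-1): pl([[.04,y*.021,.04],[.08,y*.021,.04],[.08,y*.028,.04],[.04,y*.028,.04]],(0,128,255))
    return im
E
python3 - <<'E'
from h import *
s=pickle.load(open('w2.pkl','rb'))
T=cellT(.496,.1255,195)
save('o1',overlay(s,T,.003,4.4,(170,150,330,310)))
E
```

```text
(no output)
```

View pics/o1.png

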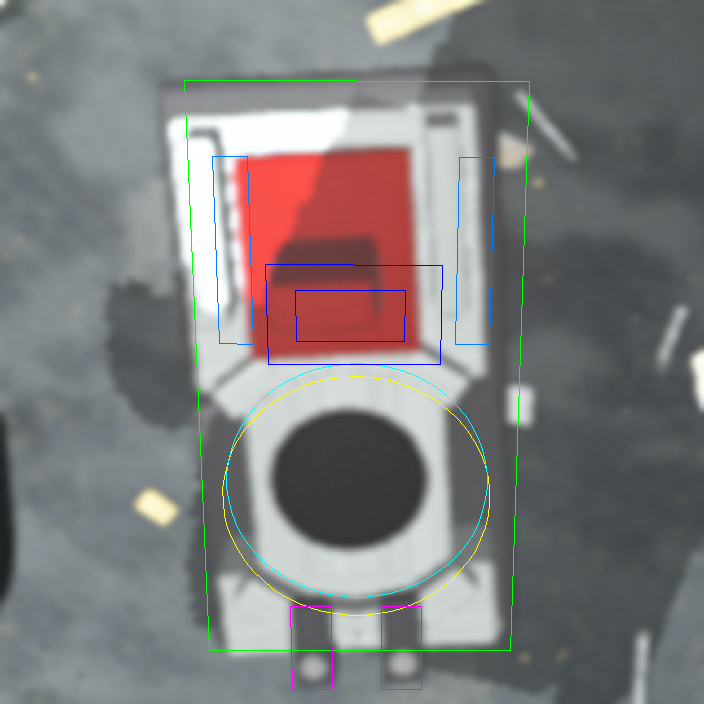

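```bash
python3 - <<'E'
from h import *
from scipy.optimize import least_squares
s=pickle.load(open('w2.pkl','rb'))
px=lambda a:np.array(a)/4.4-.5+[170,150]
def cor(v):
    tr=v[3]
    return [([0,0,.026],(350,479)),([-.0225,.0055,.04],(381,601)),([-.0225,.0145,.04],(420,600)),([-.0225,-.0055,.04],(332,602)),([-.0225,-.0145,.04],(292,603)),
     ([.038-tr,-.018,.039],(252,358)),([.038-tr,.018,.039],(420,349)),([-.057,-.038,.008],(204,650)),([-.057,.038,.008],(512,640))]
def f(v):
    T=cellT(v[0],v[1],v[2]);return np.concatenate([proj(s,c2w(T,p))-px(q) for p,q in cor(v)])
r=least_squares(f,[.496,.1255,195,.003]);print(r.x,np.round(r.fun.reshape(-1,2),2).tolist())
v=r.x
save('o2',overlay(s,cellT(*v[:3]),v[3],4.4,(170,150,330,310)))
E
```

```text
[4.96184156e-01 1.23438961e-01 1.98767585e+02 1.64834929e-03] [[-0.43, 0.74], [-11.86, 1.24], [-29.96, 2.0], [10.59, 0.37], [28.94, -0.39], [38.11, -1.37], [-39.2, 3.03], [71.23, -2.11], [-67.15, 4.04]]
```

View pics/o2.png

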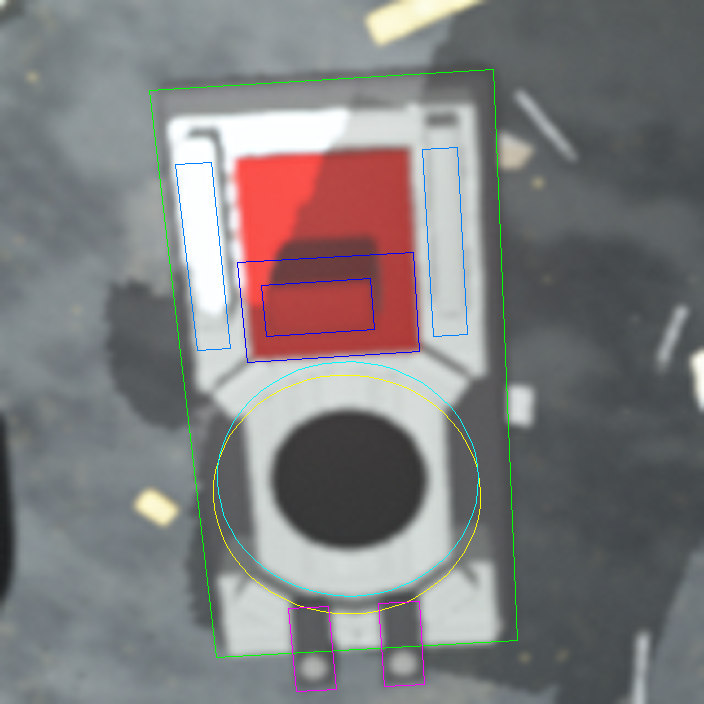

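```bash
python3 - <<'E'
from h import *
from scipy.optimize import least_squares
s=pickle.load(open('w2.pkl','rb'))
px=lambda a:np.array(a)/4.4-.5+[170,150]
def cor(v):
    tr=v[3]
    return [([0,0,.026],(350,479)),([-.0225,-.0055,.04],(381,601)),([-.0225,-.0145,.04],(420,600)),([-.0225,.0055,.04],(332,602)),([-.0225,.0145,.04],(292,603)),
     ([.038-tr,.018,.039],(252,358)),([.038-tr,-.018,.039],(420,349)),([.089,.038,.008],(160,83)),([.089,-.038,.008],(492,68))]
def f(v):
    T=cellT(v[0],v[1],v[2]);return np.concatenate([proj(s,c2w(T,p))-px(q) for p,q in cor(v)])
r=least_squares(f,[.496,.1255,195,.003],loss='soft_l1');print(r.x,np.round(f(r.x).reshape(-1,2),2).tolist())
v=r.x
save('o3',overlay(s,cellT(*v[:3]),v[3],4.4,(170,150,330,310)))
E
```

```text
[4.95185230e-01 1.23738137e-01 1.98340410e+02 1.71618437e-03] [[0.11, -0.06], [-0.16, -0.16], [0.25, -0.4], [-0.34, 0.19], [-0.5, 0.43], [-0.16, 0.01], [0.85, -0.03], [-1.28, 0.57], [1.59, -0.42]]
```

View pics/o3.png

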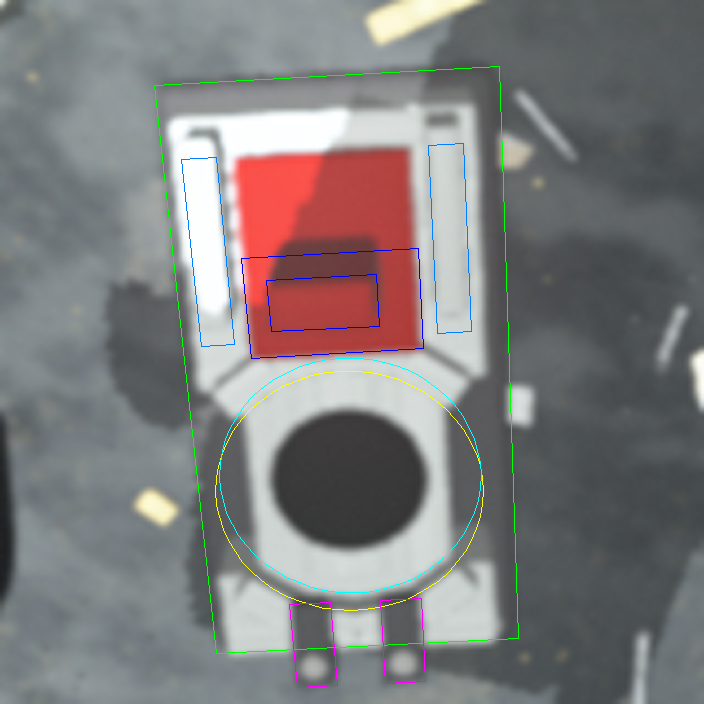

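```bash
python3 - <<'E'
from h import *
p,r=cur()
for a in plan(p,r,np.array([.445,-.205,.17]),down(92),6)[0]:print(a)
E
```

```text
[0.0107, -0.052, 0.0002, -0.0, 0.03, 2.17]
[0.0088, -0.0524, 0.0002, -0.01, 0.03, 2.17]
[0.0068, -0.0526, 0.0002, -0.0, 0.03, 2.17]
[0.0048, -0.0529, 0.0002, -0.01, 0.03, 2.17]
[0.0028, -0.053, 0.0002, 0.0, 0.03, 2.17]
[0.0007, -0.0531, 0.0003, -0.0, 0.03, 2.17]
```

play_rows([
  [[0.011, -0.052, 0, 0, 0, 2.2], [0.009, -0.0525, 0, 0, 0, 2.2], [0.007, -0.0525, 0, 0, 0, 2.2], [0.005, -0.053, 0, 0, 0, 2.2], [0.003, -0.053, 0, 0, 0, 2.2], [0.001, -0.053, 0, 0, 0, 2.2], [0, 0, 0, 0, 0, 0]],
])

```text
t: 4.28
tcp_pos: [0.4439, -0.2106, 0.1715]
tool_rot: [-0.013, 1.0, -0.002, 0.003]
force: [0.2, 0.1, 0.1]
finger_gap: 0.998
```

```bash
python3 - <<'E'
from h import *
p,r=cur();print(p,r.as_matrix().round(3)[:,1],manip.sense()['t'],manip.sense()['q'])
s=manip.snapshot('wrist');save('w3',s['img'])
pickle.dump({k:s[k] for k in('img','K','world_from_camera')},open('w3.pkl','wb'))
for l,z in [('lens',.0235),('rest',0)]:
    for q in manip.pinpoint(l,s)[:3]: print(l,'pt',round(q['score'],2),np.round(q['point'],1),np.round(atz(s,q['point'],z),4))
    for q in manip.regions_of(l,s)[:3]: print(q['rect'],q['score'])
def circ(c,rad,z):
    return [proj(s,[c[0]+rad*np.cos(u),c[1]+rad*np.sin(u),z]) for u in np.linspace(0,6.28,60)]
q=[x for x in manip.pinpoint('lens',s)]
for x in q:
    c=atz(s,x['point'],.0235)
    if abs(c[0]-.51)<.03 and abs(c[1]+.2)<.03:
        l,t=np.array(x['point']).astype(int)-[60,60];l=max(l,0);t=max(t,0)
        im=cv2.resize(s['img'][t:t+120,l:l+120],None,fx=5,fy=5,interpolation=cv2.INTER_CUBIC)
        for rad,z,col in[(.027,.027,(255,0,255)),(.03,.006,(0,255,255))]:
            pts=((np.array(circ(c,rad,z))-[l,t]+.5)*5).astype(np.int32);cv2.polylines(im,[pts],True,col,1)
        save('o4',im);print(l,t,c);break
E
```

```text
[ 0.44390529 -0.21056945  0.1715286 ] [-0.026  1.    -0.005] 4.275 [-6.70620863e-01  4.79839495e-01  1.85105636e+00 -4.74187113e-04
  8.03649244e-01 -2.26679469e+00]
lens pt 0.87 [367.1 243.6] [ 0.5013 -0.1009  0.0235]
lens pt 0.77 [266.9 249.5] [ 0.5107 -0.2011  0.0235]
[243.2, 222.6, 295.0, 273.6] 0.7
[339.9, 219.5, 391.1, 257.0] 0.57
rest pt 0.93 [266.9 234.9] [ 0.5055 -0.2007  0.    ]
[241.2, 212.5, 293.7, 241.3] 0.63
206 189 [ 0.51069792 -0.20107332  0.0235    ]
```

View pics/o4.png

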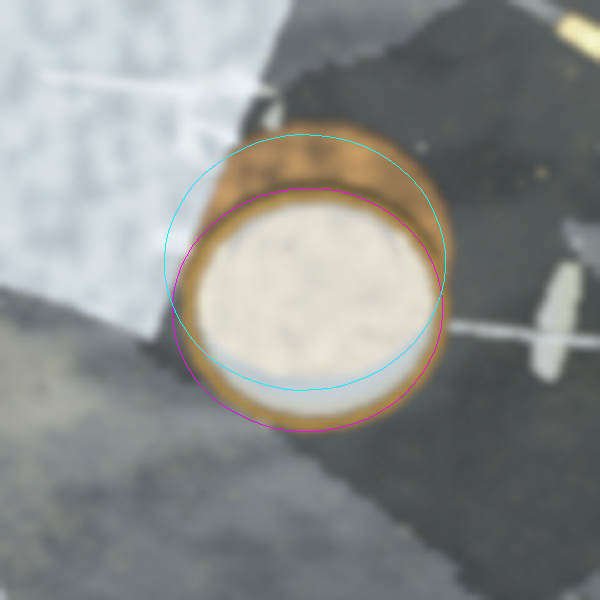

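View pics/w3.png

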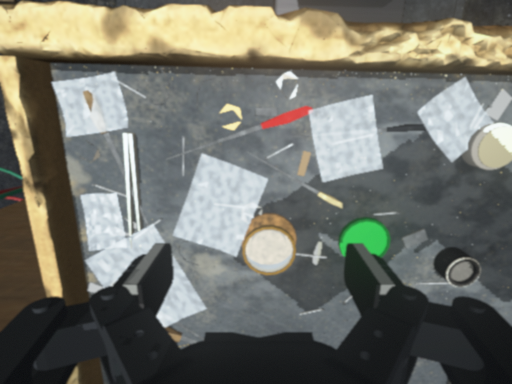

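```bash
python3 - <<'E'
from h import *
p,r=cur();print(p,r.as_matrix()[:,2])
a,p,r=plan(p,r,np.array([.5105,-.1998,.09]),down(92),3);print(a)
a,p,r=plan(p,r,np.array([.5105,-.1998,.037]),down(92),4);print(a)
E
```

```text
[ 0.44190185 -0.20422313  0.1701106 ] [-4.03551477e-04  4.05769469e-04 -9.99999836e-01]
[[-0.0229, 0.0007, 0.0267, 0.01, -0.01, -0.04], [-0.0229, 0.0007, 0.0267, 0.01, -0.0, -0.04], [-0.0229, 0.0007, 0.0267, 0.0, -0.01, -0.04]]
[[-0.0, -0.0, 0.0132, 0.0, -0.0, 0.0], [-0.0, -0.0, 0.0133, 0.0, -0.0, 0.0], [-0.0, -0.0, 0.0132, 0.0, -0.0, 0.0], [-0.0, -0.0, 0.0133, 0.0, -0.0, 0.0]]
```

```bash
python3 - <<'E'
from h import *
p,r=cur()
s=manip.snapshot('wrist');print(p,cur()[0])
for q in manip.regions_of('lens',s)[:3]: print(q['rect'],q['score'])
c0=np.array([.5107,-.1995])
pts=((np.array([proj(s,[c0[0]+.027*np.cos(u),c0[1]+.027*np.sin(u),.027]) for u in np.linspace(0,6.28,60)])))
m=pts.mean(0).astype(int);l,t=m-60
im=cv2.resize(s['img'][t:t+120,l:l+120],None,fx=5,fy=5,interpolation=cv2.INTER_CUBIC)
cv2.polylines(im,[((pts-[l,t]+.5)*5).astype(np.int32)],True,(255,0,255),1);save('o5',im)
E
```

```text
[ 0.44190185 -0.20422313  0.1701106 ] [ 0.44201205 -0.2043381   0.17003507]
[332.6, 222.4, 383.2, 261.8] 0.96
[231.5, 228.6, 288.2, 278.7] 0.7
```

View pics/o5.png

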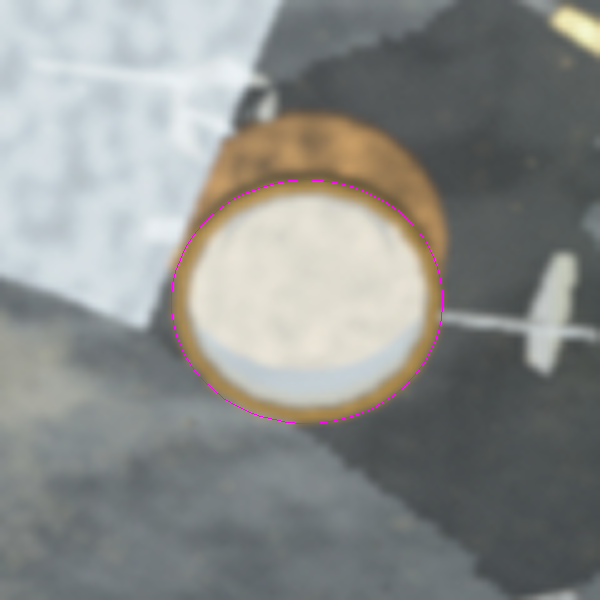

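The settled fit puts the lens at (0.5107, -0.1995). The brass rim and cork are clear in the crop, so I'm descending.

play_rows([
  [[-0.023, 0.001, 0.027, 0, 0, 0], [-0.023, 0.001, 0.027, 0, 0, 0], [-0.023, 0.001, 0.027, 0, 0, 0], [0, 0, 0.013, 0, 0, 0], [0, 0, 0.013, 0, 0, 0], [0, 0, 0.013, 0, 0, 0], [0, 0, 0.013, 0, 0, 0], [0, 0, 0, 0, 0, 0], [0, 0, 0, 0, 0, 0]],
])

```text
t: 5.8
tcp_pos: [0.5111, -0.2009, 0.037]
tool_rot: [-0.015, 1.0, -0.0, 0.0]
force: [0.3, -0.2, -0.7]
finger_gap: 0.997
```

```bash
python3 - <<'E'
from h import *
p,r=cur();print(p,r.as_matrix()[:,1],manip.sense()['force'])
E
```

```text
[ 0.51111204 -0.20088496  0.03704426] [-3.06123205e-02  9.99531298e-01 -2.65803635e-04] [ 0.34140205 -0.19469709 -0.69398799]
```

play_rows([
  [[0.0004, 0.001, 0, 0, 0, 0], [0, 0, 0, 0, 0, 0], [0, 0, 0, 0, 0, 0], [0, 0, 0, 0, 0, 0], [0, 0, 0, 0, 0, 0], [0, 0, 0, 0, 0, 0]],
], fingers=0, squeeze=40)

```text
t: 6.55
tcp_pos: [0.5107, -0.1997, 0.0376]
tool_rot: [-0.015, 1.0, -0.0, 0.0]
force: [-0.2, 1.5, 5.7]
finger_gap: 0.605
```

play_rows([
  [[0, 0, 0, 0, 0, 0], [0, 0, -0.005, 0, 0, 0], [0, 0, -0.015, 0, 0, 0], [0, 0, -0.03, 0, 0, 0], [0, 0, -0.04, 0, 0, 0], [0, 0, -0.04, 0, 0, 0], [0, 0, 0, 0, 0, 0]],
])

```text
t: 7.42
tcp_pos: [0.5126, -0.2008, 0.1708]
tool_rot: [-0.016, 1.0, -0.002, 0.004]
force: [-0.3, 0.1, -0.3]
finger_gap: 0.602
```

```bash
python3 - <<'E'
from h import *
p,r=cur();print(p,manip.sense()['force'],manip.sense()['finger_gap'])
s=manip.snapshot('wrist');save('w6',s['img']);s=manip.snapshot('scene');save('s6',cv2.resize(s['img'][130:300,180:380],None,fx=3,fy=3))
E
```

```text
[ 0.51257895 -0.20081503  0.17075506] [-0.26501913  0.09247433 -0.30864072] 0.6022533981615268
```

View pics/w6.png

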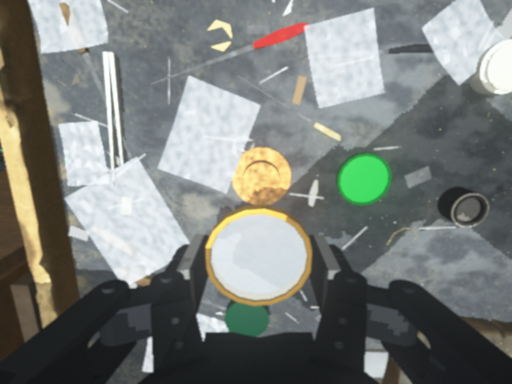

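View pics/s6.png

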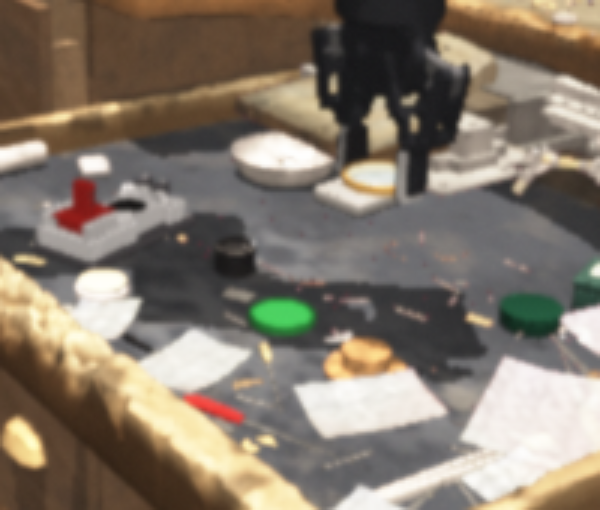

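```bash
cat >> h.py <<'E'
def lensT(d,tilt): # lens centre in tool frame + tilt about tool y, relative tool
    return np.array(d),R.from_euler('y',tilt,degrees=True)
def lenspts(s,p,r,d,tilt):
    d,q=lensT(d,tilt);out=[]
    for z in(-.0035,.0035):
        for u in np.linspace(0,2*np.pi,73)[:-1]:
            out.append(proj(s,p+r.apply(d+q.apply([.027*np.cos(u),.027*np.sin(u),z]))))
    return np.array(out)
E
python3 - <<'E'
from h import *
s=manip.snapshot('wrist');p,r=cur();print(p)
pickle.dump({k:s[k] for k in('img','K','world_from_camera')}|{'p':p,'r':r.as_quat()},open('w7.pkl','wb'))
l,t,k=190,190,5
im=cv2.resize(s['img'][t:t+130,l:l+140],None,fx=k,fy=k,interpolation=cv2.INTER_CUBIC)
q=lenspts(s,p,r,[0,0,.0125],0)
for a,c in((q[:72],(0,255,255)),(q[72:],(255,0,255))):
    cv2.polylines(im,[((a-[l,t]+.5)*k).astype(np.int32)],True,c,1)
save('o7',im)
E
```

```text
[ 0.50996335 -0.19923496  0.16656649]
```

View pics/o7.png

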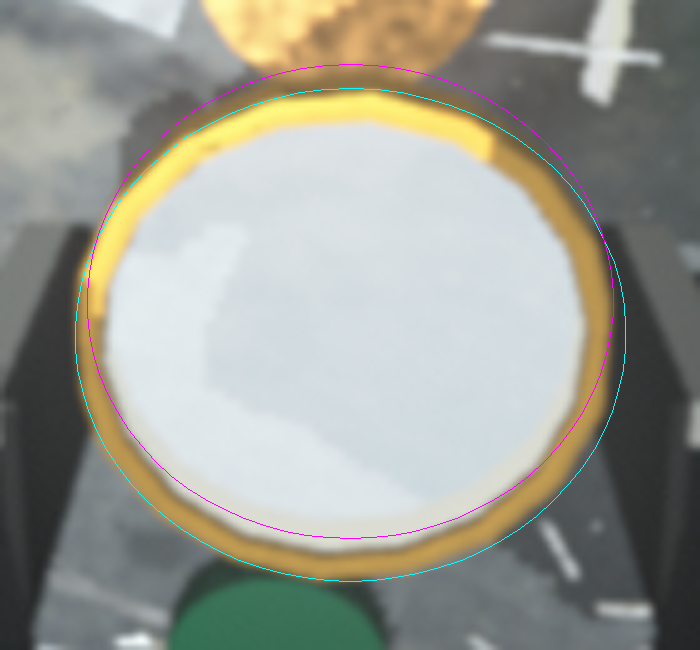

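```bash
cat >> h.py <<'E'
CELL=[.4952,.1237,198.3]; GD=.0145
def tcp_for(xb,zb,th,yo=0.,cell=None,gd=None):
    """xb,zb mm: -x bottom lens corner rel. seat floor; returns world TCP pos, rot"""
    cell=cell or CELL; gd=gd or GD; t=np.radians(th);c,s_=np.cos(t),np.sin(t)
    x=xb*1e-3+.027*c-(.0035+gd)*s_; z=zb*1e-3+.027*s_+(.0035+gd)*c
    return c2w(cellT(*cell),[x,yo*1e-3,z+.026]),down(cell[2]-90,th)
E
python3 - <<'E'
from h import *
p,r=cur()
P,Q=tcp_for(-16,60,15);print(P)
a,p,r=plan(p,r,P,Q,8)
for x in a:print(x)
E
```

```text
[0.49005292 0.12199777 0.11037478]
[0.0012, 0.0402, 0.0071, 0.28, 1.86, -2.05]
[-0.0004, 0.0403, 0.0068, 0.27, 1.85, -2.06]
[-0.0021, 0.0402, 0.0067, 0.28, 1.86, -2.05]
[-0.0037, 0.0402, 0.0063, 0.28, 1.85, -2.05]
[-0.0054, 0.04, 0.006, 0.27, 1.86, -2.06]
[-0.007, 0.0399, 0.0056, 0.28, 1.85, -2.05]
[-0.0086, 0.0395, 0.0052, 0.27, 1.86, -2.06]
[-0.0102, 0.0393, 0.0047, 0.28, 1.86, -2.05]
```

play_rows([
  [[0.001, 0.04, 0.007, 0.3, 1.9, -2.05], [-0.0005, 0.04, 0.007, 0.3, 1.85, -2.05], [-0.002, 0.04, 0.0065, 0.3, 1.85, -2.05], [-0.004, 0.04, 0.0065, 0.3, 1.85, -2.05], [-0.005, 0.04, 0.006, 0.3, 1.85, -2.05], [-0.007, 0.04, 0.0055, 0.3, 1.85, -2.05], [-0.009, 0.0395, 0.005, 0.2, 1.85, -2.05], [-0.01, 0.0395, 0.005, 0.2, 1.85, -2.05], [0, 0, 0, 0, 0, 0], [0, 0, 0, 0, 0, 0]],
])

```text
t: 8.82
tcp_pos: [0.4903, 0.1206, 0.1089]
tool_rot: [-0.157, 0.979, -0.021, -0.13]
force: [-0.3, 0.2, -0.9]
finger_gap: 0.607
```

```bash
python3 - <<'E'
from h import *
p,r=cur();print(p,r.as_matrix().round(3).tolist(),manip.sense()['t'])
s=manip.snapshot('wrist');p,r=cur()
pickle.dump({k:s[k] for k in('img','K','world_from_camera')}|{'p':p,'r':r.as_quat()},open('w8.pkl','wb'))
im=overlay(s,cellT(*CELL),.0017,3,(140,100,380,300))
q=lenspts(s,p,r,[0,0,.0145],0)
cv2.polylines(im,[((q[:72]-[140,100]+.5)*3).astype(np.int32)],True,(255,255,255),1);save('o8',im)
P,Q=tcp_for(-16,60,15);print(P,Q.as_matrix().round(3).tolist())
E
```

```text
[0.49030234 0.12060458 0.10886879] [[-0.917, -0.314, -0.248], [-0.303, 0.95, -0.082], [0.261, -0.0, -0.965]] 8.825
[0.49005292 0.12199777 0.11037478] [[-0.917, -0.314, -0.246], [-0.303, 0.949, -0.081], [0.259, 0.0, -0.966]]
```

View pics/o8.png

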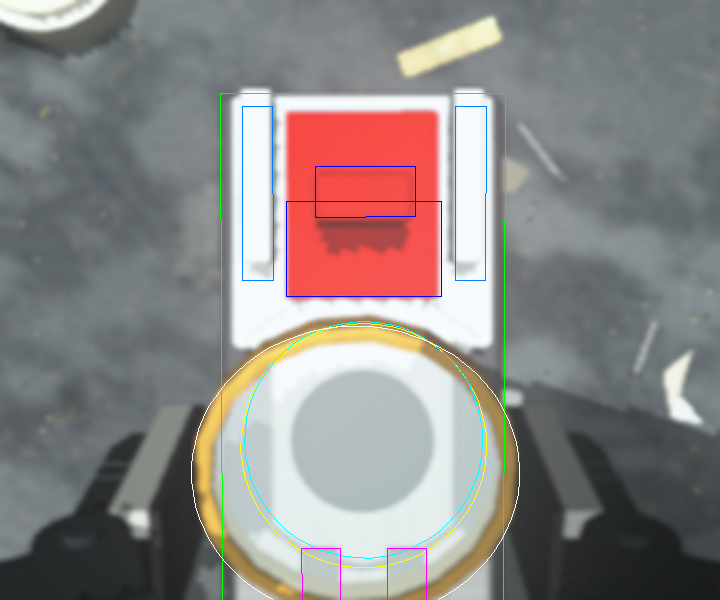

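```bash
cat >> h.py <<'E'
def cellframe():
    p,r=cur();T=np.linalg.inv(cellT(*CELL));q=T[:3,:3]@p+T[:3,3]
    th=np.degrees(np.arcsin(np.clip(T[:3,:3]@r.as_matrix()[:,2],-1,1)[0]))
    t=np.radians(th);c,s_=np.cos(t),np.sin(t)
    f=T[:3,:3]@np.array(manip.sense()['force'])
    print('cell: xb %.2f zb %.2f y %.2f th %.2f'%((q[0]-.027*c+(.0035+GD)*s_)*1e3,(q[2]-.026-.027*s_-(.0035+GD)*c)*1e3,q[1]*1e3,th),'F',f.round(1),'gap',round(manip.sense()['finger_gap'],3),'t',manip.sense()['t'])
E
python3 - <<'E'
from h import *
cellframe()
p,r=cur()
P,Q=tcp_for(-16,17,16)
a,p,r=plan(p,r,P,Q,4)
for x in a:print(x)
P,Q=tcp_for(-16.5,3,16)
a,p,r=plan(p,r,P,Q,4)
for x in a:print(x)
E
```

```text
cell: xb -15.89 zb 58.84 y 1.94 th 15.08 F [-0.3  1.  -1.2] gap 0.609 t 8.875
[-0.0028, 0.0005, 0.01, -0.0, 0.23, -0.02]
[-0.0029, 0.0005, 0.01, -0.01, 0.23, -0.02]
[-0.0029, 0.0005, 0.0099, 0.0, 0.23, -0.03]
[-0.0029, 0.0005, 0.01, -0.0, 0.23, -0.02]
[-0.0011, -0.0, 0.0033, -0.0, 0.0, 0.0]
[-0.0011, -0.0, 0.0033, -0.0, 0.0, 0.0]
[-0.0011, -0.0, 0.0034, -0.0, 0.0, 0.0]
[-0.0011, -0.0, 0.0033, -0.0, 0.0, 0.0]
```

play_rows([
  [[-0.003, 0.0005, 0.01, 0, 0.2, 0], [-0.003, 0.0005, 0.01, 0, 0.2, 0], [-0.003, 0.0005, 0.01, 0, 0.2, 0], [-0.003, 0.0005, 0.01, 0, 0.3, 0], [0, 0, 0, 0, 0, 0], [0, 0, 0, 0, 0, 0]],
])

```text
t: 9.62
tcp_pos: [0.4915, 0.1231, 0.0681]
tool_rot: [-0.157, 0.978, -0.022, -0.136]
force: [0.8, 0.4, 0.3]
finger_gap: 0.607
```

```bash
python3 - <<'E'
from h import *
cellframe()
s=manip.snapshot('wrist');p,r=cur()
im=overlay(s,cellT(*CELL),.0017,3,(140,140,380,330))
q=lenspts(s,p,r,[0,0,.0145],0)
cv2.polylines(im,[((q[:72]-[140,140]+.5)*3).astype(np.int32)],True,(255,255,255),1);save('o9',im)
cellframe()
P,Q=tcp_for(-16.5,3,16)
a,p,r=plan(p,r,P,Q,4)
for x in a:print(x)
E
```

```text
cell: xb -17.35 zb 17.40 y -0.59 th 15.88 F [-0.9 -0.2  0.3] gap 0.607 t 9.625
cell: xb -17.47 zb 17.63 y -0.56 th 15.86 F [ 0.6 -0.3 -1. ] gap 0.605 t 9.675
[-0.0008, -0.0001, 0.0036, -0.01, 0.04, -0.01]
[-0.0008, -0.0002, 0.0035, -0.01, 0.03, -0.02]
[-0.0007, -0.0001, 0.0036, -0.01, 0.04, -0.01]
[-0.0008, -0.0002, 0.0036, -0.0, 0.03, -0.02]
```

View pics/o9.png

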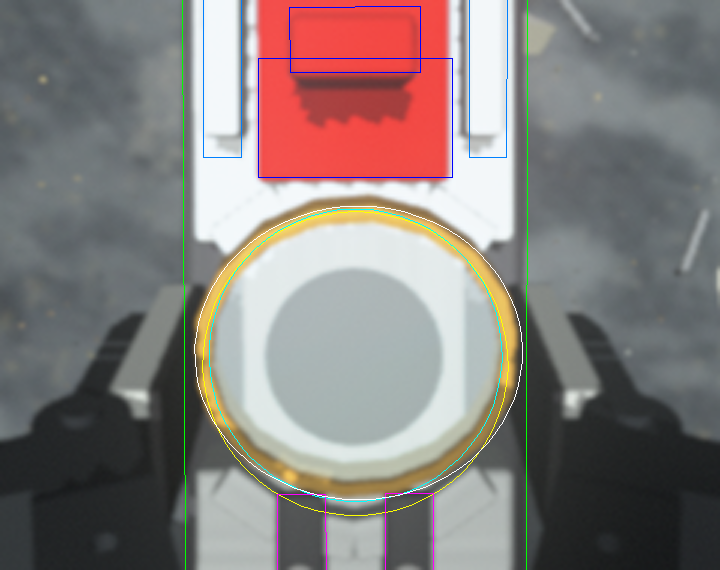

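play_rows([
  [[-0.001, 0, 0.0035, 0, 0, 0], [-0.001, -0.0002, 0.0035, 0, 0, 0], [-0.001, -0.0002, 0.0035, 0, 0, 0], [-0.001, -0.0002, 0.0035, 0, 0, 0], [0, 0, 0, 0, 0, 0], [0, 0, 0, 0, 0, 0]],
])

```text
t: 10.42
tcp_pos: [0.4917, 0.1225, 0.0536]
tool_rot: [-0.157, 0.978, -0.022, -0.136]
force: [0.3, -0.7, -0.6]
finger_gap: 0.605
```

```bash
python3 - <<'E'
from h import *
cellframe()
s=manip.snapshot('wrist');p,r=cur()
im=overlay(s,cellT(*CELL),.0017,3,(140,160,380,350))
q=lenspts(s,p,r,[0,0,.0145],0)
cv2.polylines(im,[((q[:72]-[140,160]+.5)*3).astype(np.int32)],True,(255,255,255),1);save('o10',im)
cellframe()
P,Q=tcp_for(-21.5,1.2,15)
a,p,r=plan(p,r,P,Q,3)
for x in a:print(x)
P,Q=tcp_for(-28,.7,14)
a,p,r=plan(p,r,P,Q,4)
for x in a:print(x)
E
```

```text
cell: xb -17.32 zb 2.86 y 0.07 th 15.88 F [-0.1  0.7 -0.6] gap 0.605 t 10.425
cell: xb -17.36 zb 2.92 y 0.09 th 15.87 F [-0.3 -0.1 -0. ] gap 0.604 t 10.475
[-0.0014, 0.0, 0.0003, -0.01, -0.29, -0.02]
[-0.0014, 0.0001, 0.0003, -0.01, -0.29, -0.02]
[-0.0014, -0.0, 0.0004, -0.01, -0.29, -0.02]
[-0.0015, -0.0, -0.0002, 0.0, -0.25, -0.0]
[-0.0015, -0.0, -0.0002, 0.0, -0.25, -0.0]
[-0.0016, -0.0, -0.0002, 0.0, -0.25, -0.0]
[-0.0015, -0.0, -0.0001, 0.0, -0.25, -0.0]
```

View pics/o10.png

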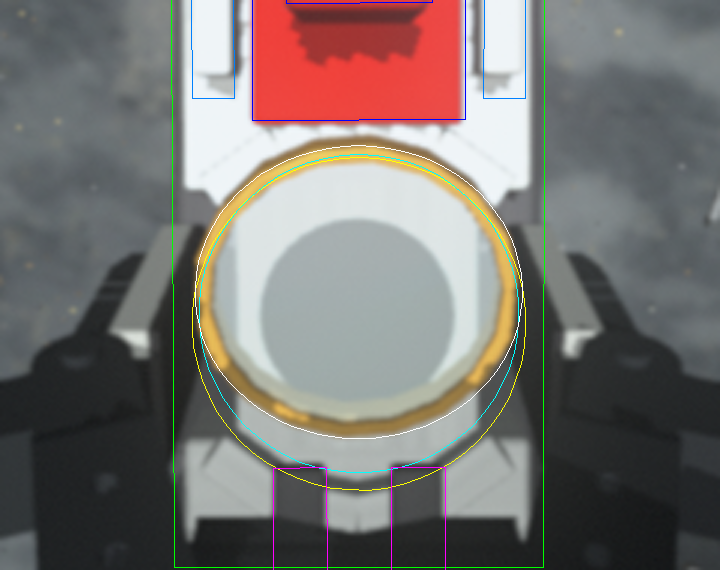

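The lens's far edge at row 437 is in front of the claw tips at row 467, and nothing is touching. Next I'll slide it in under the claws.

play_rows([
  [[-0.0014, 0, 0.0003, 0, -0.3, 0], [-0.0014, 0, 0.0003, 0, -0.3, 0], [-0.0014, 0, 0.0004, 0, -0.3, 0], [0, 0, 0, 0, 0, 0], [0, 0, 0, 0, 0, 0]],
])

```text
t: 11.1
tcp_pos: [0.4952, 0.1236, 0.0515]
tool_rot: [-0.157, 0.979, -0.021, -0.129]
force: [0.7, 1.4, 0.0]
finger_gap: 0.604
```

```bash
python3 - <<'E'
from h import *
cellframe()
p,r=cur()
P,Q=tcp_for(-28.3,.7,14)
a,p,r=plan(p,r,P,Q,5)
for x in a:print(x)
E
```

```text
cell: xb -21.44 zb 1.13 y 0.08 th 14.98 F [-1.1 -1.1  0. ] gap 0.604 t 11.1
[-0.0013, 0.0, -0.0002, -0.01, -0.2, -0.01]
[-0.0013, 0.0, -0.0002, -0.0, -0.19, -0.01]
[-0.0013, 0.0001, -0.0001, -0.01, -0.2, -0.02]
[-0.0012, -0.0, -0.0002, -0.0, -0.2, -0.01]
[-0.0013, -0.0, -0.0002, -0.01, -0.19, -0.01]
```

play_rows([
  [[-0.0013, 0, -0.0002, 0, -0.2, 0], [-0.0013, 0, -0.0002, 0, -0.2, 0], [-0.0013, 0, -0.0002, 0, -0.2, 0], [-0.0013, 0, -0.0002, 0, -0.2, 0], [-0.0013, 0, -0.0002, 0, -0.2, 0], [0, 0, 0, 0, 0, 0], [0, 0, 0, 0, 0, 0]],
])

```text
t: 11.98
tcp_pos: [0.5014, 0.1257, 0.0508]
tool_rot: [-0.157, 0.98, -0.02, -0.12]
force: [-0.0, 0.9, -0.9]
finger_gap: 0.61
```

```bash
python3 - <<'E'
from h import *
cellframe()
s=manip.snapshot('wrist');p,r=cur()
im=overlay(s,cellT(*CELL),.0017,3,(140,160,380,350))
save('o11',im)
cellframe()
E
```

```text
cell: xb -28.40 zb 0.82 y 0.04 th 13.98 F [-0.3 -0.8 -0.9] gap 0.61 t 11.975
cell: xb -28.39 zb 0.83 y 0.06 th 13.98 F [ 0.2  0.5 -1.3] gap 0.605 t 12.025
```

View pics/o11.png

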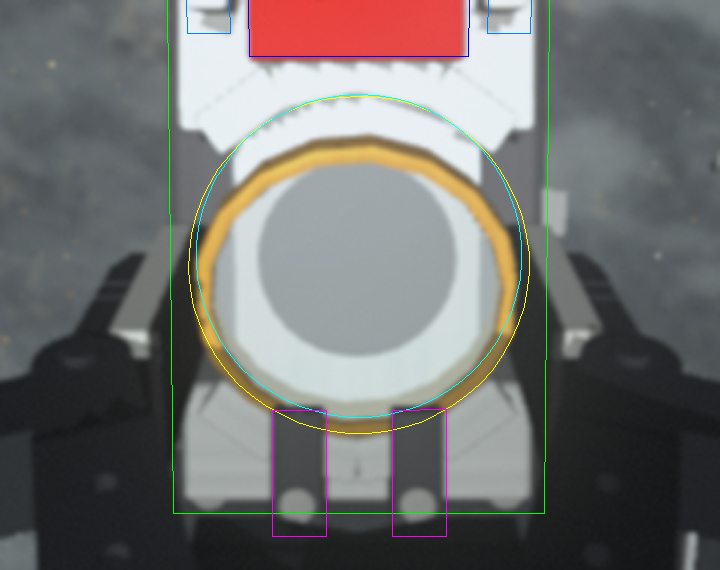

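The claws at rows 405-430 now cover the rim, so the edge is tucked under. Levelling next.

```bash
python3 - <<'E'
from h import *
p,r=cur()
for xb,zb,th in[(-28.2,.7,9),(-28.2,.7,4.5),(-28.0,.5,0)]:
    P,Q=tcp_for(xb,zb,th); a,p,r=plan(p,r,P,Q,3)
    for x in a:print(x)
E
```

```text
[0.0005, 0.0, 0.0009, -0.01, -1.66, -0.02]
[0.0006, 0.0, 0.0008, -0.01, -1.66, -0.02]
[0.0006, 0.0001, 0.0008, -0.01, -1.66, -0.02]
[0.0004, -0.0, 0.0007, 0.0, -1.5, 0.0]
[0.0005, -0.0, 0.0008, 0.0, -1.5, 0.0]
[0.0005, -0.0, 0.0007, 0.0, -1.5, 0.0]
[0.0005, -0.0, 0.0008, 0.0, -1.5, 0.0]
[0.0005, -0.0, 0.0008, 0.0, -1.5, 0.0]
[0.0005, -0.0, 0.0007, 0.0, -1.5, 0.0]
```

play_rows([
  [[0.0005, 0, 0.0009, 0, -1.66, 0], [0.0006, 0, 0.0008, 0, -1.66, 0], [0.0006, 0, 0.0008, 0, -1.66, 0], [0.0004, 0, 0.0007, 0, -1.5, 0], [0.0005, 0, 0.0008, 0, -1.5, 0], [0.0005, 0, 0.0007, 0, -1.5, 0], [0, 0, 0, 0, 0, 0], [0, 0, 0, 0, 0, 0]],
])

```text
t: 13.02
tcp_pos: [0.4981, 0.1245, 0.0468]
tool_rot: [-0.158, 0.987, -0.007, -0.039]
force: [-0.0, -0.2, -0.2]
finger_gap: 0.605
```

```bash
python3 - <<'E'
from h import *
cellframe()
E
```

```text
cell: xb -28.56 zb 0.76 y 0.16 th 4.49 F [ 0.1  0.2 -0.2] gap 0.605 t 13.025
```

play_rows([
  [[0.0006, 0, 0.0008, 0, -1.5, 0], [0.0006, 0, 0.0008, 0, -1.5, 0], [0.0006, 0, 0.0008, 0, -1.5, 0], [0, 0, 0, 0, 0, 0], [0, 0, 0, 0, 0, 0]],
])

```text
t: 13.65
tcp_pos: [0.4965, 0.1239, 0.0445]
tool_rot: [-0.159, 0.987, -0.0, 0.0]
force: [0.6, -0.6, -0.3]
finger_gap: 0.608
```

```bash
python3 - <<'E'
from h import *
cellframe()
s=manip.snapshot('wrist');save('w12',s['img'])
im=overlay(s,cellT(*CELL),.0017,3,(140,160,380,350))
save('o12',im)
E
```

```text
cell: xb -28.30 zb 0.49 y 0.19 th -0.01 F [-0.4  0.8 -0.3] gap 0.608 t 13.65
```

View pics/o12.png

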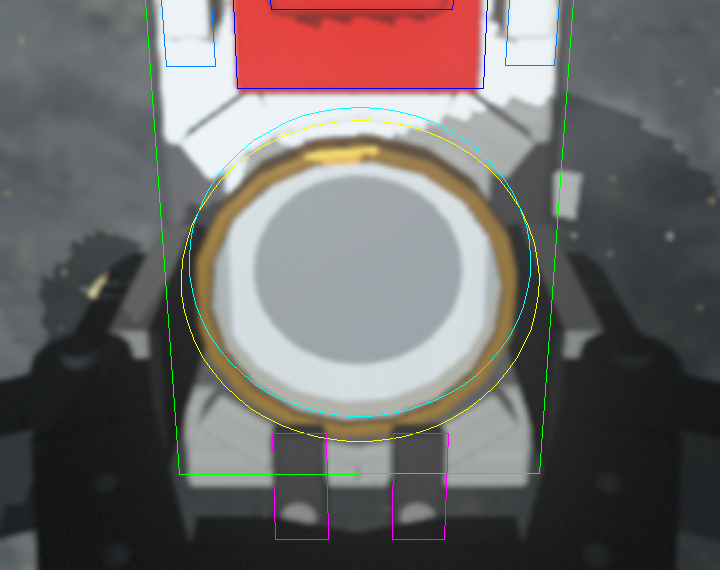

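play_rows([
  [[0.0003, 0, 0.0005, 0, 0, 0], [0, 0, 0.0005, 0, 0, 0], [0, 0, 0, 0, 0, 0]],
])

```text
t: 14.08
tcp_pos: [0.4959, 0.1238, 0.0437]
tool_rot: [-0.159, 0.987, -0.0, 0.0]
force: [-0.3, 0.8, 3.1]
finger_gap: 0.607
```

```bash
python3 - <<'E'
from h import *
cellframe()
E
```

```text
cell: xb -27.75 zb -0.25 y 0.12 th -0.03 F [ 0.  -0.9  3.1] gap 0.607 t 14.075
```

play_rows([
  [[0, 0, 0.0004, 0, 0, 0], [0, 0, 0, 0, 0, 0]],
])

```text
t: 14.32
tcp_pos: [0.4959, 0.1238, 0.0437]
tool_rot: [-0.159, 0.987, -0.0, 0.0]
force: [-1.1, -0.7, 6.4]
finger_gap: 0.615
```

play_rows([
  [[0, 0, 0, 0, 0, 0], [0, 0, 0, 0, 0, 0], [0, 0, 0, 0, 0, 0], [0, 0, 0, 0, 0, 0]],
], fingers=1)

```text
t: 14.82
tcp_pos: [0.4956, 0.1238, 0.0429]
tool_rot: [-0.159, 0.987, -0.0, -0.0]
force: [0.5, -0.5, 0.4]
finger_gap: 0.998
```

```bash
python3 - <<'E'
from h import *
cellframe()
s=manip.snapshot('wrist')
im=overlay(s,cellT(*CELL),.0017,3,(140,160,380,350))
save('o13',im)
s=manip.snapshot('scene');save('s13',cv2.resize(s['img'][130:260,160:300],None,fx=4.5,fy=4.5))
E
```

```text
cell: xb -27.39 zb -1.14 y 0.06 th 0.02 F [-0.3  0.7  0.4] gap 0.998 t 14.825
```

View pics/o13.png

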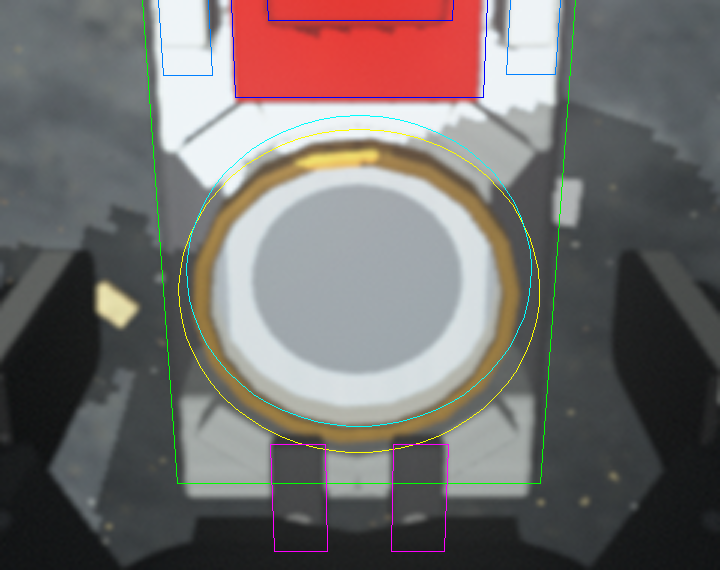

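View pics/s13.png

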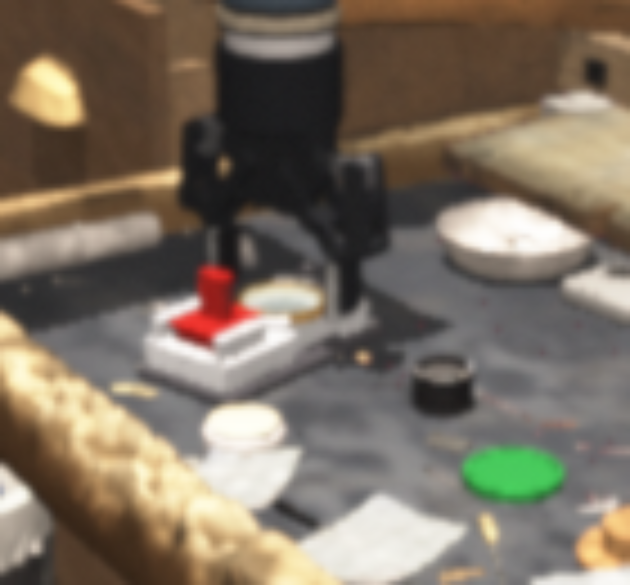

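Seen in the wrist crop, the lens lies inside the seat with its far rim under both claws. It is level and released. Next is the keeper: I'll pinch the tab with a 15° lean so the camera stays clear of the bench wall.

```bash
python3 - <<'E'
from h import *
p,r=cur()
T=cellT(*CELL);Q0=down(108.3);Q=down(108.3,15)
for tgt,q,n in[([.001,0,.125],Q0,3),([.0542,0,.125],Q,3),([.0542,0,.0722],Q,4)]:
    a,p,r=plan(p,r,c2w(T,tgt),q,n)
    for x in a:print(x)
E
```

```text
[0.0005, 0.0, -0.0274, -0.01, -0.0, -0.02]
[0.0005, 0.0, -0.0273, -0.01, -0.01, -0.02]
[0.0004, 0.0, -0.0274, -0.02, -0.0, -0.01]
[0.0177, 0.0, 0.0, 0.0, 5.0, -0.0]
[0.0177, 0.0, 0.0016, 0.0, 5.0, -0.0]
[0.0175, 0.0, 0.0031, 0.0, 5.0, -0.0]
[-0.0034, 0.0, 0.0127, 0.0, -0.0, -0.0]
[-0.0034, 0.0, 0.0128, 0.0, -0.0, -0.0]
[-0.0034, 0.0, 0.0127, 0.0, -0.0, -0.0]
[-0.0035, 0.0, 0.0128, 0.0, -0.0, -0.0]
```

play_rows([
  [[0, 0, -0.027, 0, 0, 0], [0.0005, 0, -0.0275, 0, 0, 0], [0.0005, 0, -0.0275, 0, 0, 0], [0.0175, 0, 0, 0, 5, 0], [0.0175, 0, 0.0015, 0, 5, 0], [0.0175, 0, 0.003, 0, 5, 0], [0, 0, 0, 0, 0, 0], [0, 0, 0, 0, 0, 0]],
])

```text
t: 15.92
tcp_pos: [0.4448, 0.1071, 0.1251]
tool_rot: [-0.157, 0.979, -0.021, -0.128]
force: [-0.4, -0.9, -0.0]
finger_gap: 1.005
```

```bash
python3 - <<'E'
from h import *
p,r=cur();T=cellT(*CELL);Ti=np.linalg.inv(T)
print('cell',Ti[:3,:3]@p+Ti[:3,3])
s=manip.snapshot('wrist');save('w14',s['img'])
im=overlay(s,T,.0017,3,(140,150,380,340));save('o14',im)
Q=down(108.3,15)
for tgt,q,n in[([.0542,0,.0722],Q,4)]:
    a,p,r=plan(p,r,c2w(T,tgt),q,n)
    for x in a:print(x)
E
```

```text
cell [ 5.30279459e-02 -6.35770149e-05  1.25080586e-01]
[-0.0031, -0.0, 0.0129, -0.01, 0.02, -0.01]
[-0.0031, -0.0, 0.0128, -0.0, 0.02, -0.02]
[-0.0032, -0.0, 0.0128, -0.01, 0.02, -0.01]
[-0.0031, -0.0, 0.0129, -0.0, 0.02, -0.02]
```

View pics/o14.png

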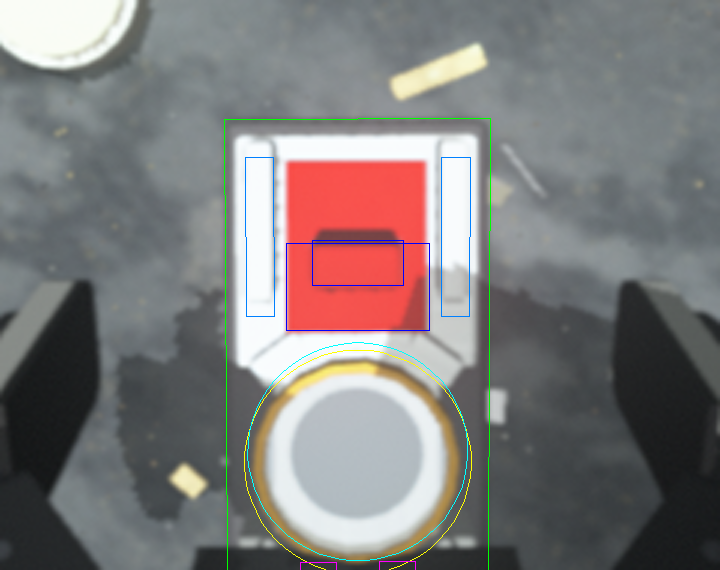

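View pics/w14.png

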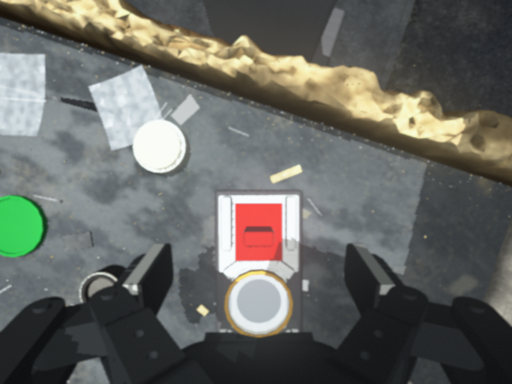

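play_rows([
  [[-0.003, 0, 0.013, 0, 0, 0], [-0.003, 0, 0.013, 0, 0, 0], [-0.003, 0, 0.013, 0, 0, 0], [-0.003, 0, 0.0125, 0, 0, 0], [0, 0, 0, 0, 0, 0], [0, 0, 0, 0, 0, 0]],
])

```text
t: 16.73
tcp_pos: [0.443, 0.1064, 0.0722]
tool_rot: [-0.157, 0.979, -0.021, -0.129]
force: [-0.9, -0.8, -0.3]
finger_gap: 1.002
```

play_rows([
  [[0, 0, 0, 0, 0, 0], [0, 0, 0, 0, 0, 0], [0, 0, 0, 0, 0, 0], [0, 0, 0, 0, 0, 0], [0, 0, 0, 0, 0, 0], [0, 0, 0, 0, 0, 0], [0, 0, 0, 0, 0, 0]],
], fingers=0, squeeze=25)

```text
t: 17.6
tcp_pos: [0.443, 0.1064, 0.0726]
tool_rot: [-0.157, 0.979, -0.021, -0.129]
force: [-0.1, 0.3, 4.4]
finger_gap: 0.227
```

```bash
python3 - <<'E'
from h import *
p,r=cur();T=cellT(*CELL);Ti=np.linalg.inv(T)
print('cell',Ti[:3,:3]@p+Ti[:3,3]);cellframe()
s=manip.snapshot('wrist');save('w15',s['img'])
a,p,r=plan(p,r,p+T[:3,:3]@[-.016,0,0],r,5);print(a)
E
```

```text
cell [5.49443588e-02 2.21685245e-05 7.25715503e-02]
cell: xb 33.52 zb 22.20 y 0.02 th 14.98 F [-0.  -0.3  4.4] gap 0.227 t 17.6
[[-0.0031, 0.0, -0.0008, 0.0, 0.0, 0.0], [-0.0031, 0.0, -0.0009, 0.0, 0.0, 0.0], [-0.0031, 0.0, -0.0008, 0.0, 0.0, 0.0], [-0.0031, 0.0, -0.0008, 0.0, 0.0, 0.0], [-0.0031, 0.0, -0.0008, 0.0, 0.0, 0.0]]
```

View pics/w15.png

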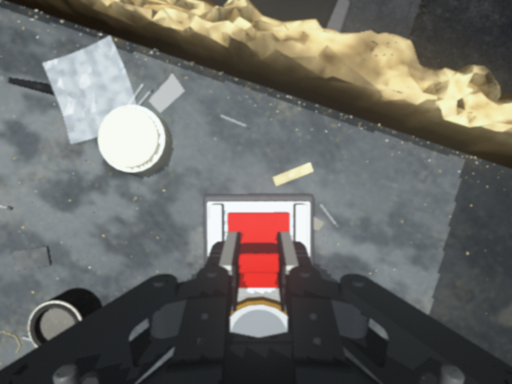

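The tab is pinched, with the fingers on either side of it at about (258,255). Pushing it home.

play_rows([
  [[-0.0029, 0, -0.0008, 0, 0, 0], [-0.0029, 0, -0.0008, 0, 0, 0], [-0.0029, 0, -0.0008, 0, 0, 0], [-0.0029, 0, -0.0008, 0, 0, 0], [-0.0029, 0, -0.0008, 0, 0, 0], [0, 0, 0, 0, 0, 0], [0, 0, 0, 0, 0, 0]],
])

```text
t: 18.52
tcp_pos: [0.4569, 0.111, 0.0725]
tool_rot: [-0.157, 0.979, -0.021, -0.129]
force: [-1.1, -1.0, 4.5]
finger_gap: 0.229
```

```bash
python3 - <<'E'
from h import *
p,r=cur();T=cellT(*CELL);Ti=np.linalg.inv(T)
print('cell',Ti[:3,:3]@p+Ti[:3,3]);cellframe()
E
```

```text
cell [ 4.03162509e-02 -9.54121309e-08  7.25473494e-02]
cell: xb 18.92 zb 22.15 y -0.00 th 15.06 F [1.3 0.6 4.5] gap 0.229 t 18.525
```

play_rows([
  [[-0.001, 0, -0.0003, 0, 0, 0], [-0.001, 0, -0.0003, 0, 0, 0], [-0.0005, 0, -0.0001, 0, 0, 0], [0, 0, 0, 0, 0, 0], [0, 0, 0, 0, 0, 0]],
])

```text
t: 19.15
tcp_pos: [0.4578, 0.1114, 0.0726]
tool_rot: [-0.157, 0.979, -0.021, -0.131]
force: [-2.9, -3.2, 5.7]
finger_gap: 0.227
```

```bash
python3 - <<'E'
from h import *
p,r=cur();T=cellT(*CELL);Ti=np.linalg.inv(T)
print('cell',Ti[:3,:3]@p+Ti[:3,3]);cellframe()
E
```

```text
cell [ 3.93778432e-02 -5.00424673e-05  7.25515391e-02]
cell: xb 18.07 zb 22.07 y -0.05 th 15.28 F [3.8 2.1 5.7] gap 0.227 t 19.15
```

play_rows([
  [[-0.001, 0, -0.0003, 0, 0, 0], [-0.001, 0, -0.0003, 0, 0, 0], [0, 0, 0, 0, 0, 0], [0, 0, 0, 0, 0, 0]],
])

```text
t: 19.65
tcp_pos: [0.4579, 0.1114, 0.0726]
tool_rot: [-0.158, 0.978, -0.022, -0.133]
force: [-5.2, -4.1, 6.3]
finger_gap: 0.226
```

```bash
python3 - <<'E'
from h import *
p,r=cur();T=cellT(*CELL);Ti=np.linalg.inv(T)
print('cell',Ti[:3,:3]@p+Ti[:3,3]);cellframe()
s=manip.snapshot('wrist');save('w16',s['img']);im=overlay(s,T,.018,3,(140,150,380,340));save('o16',im)
E
```

```text
cell [ 3.92448962e-02 -7.13707631e-05  7.25672929e-02]
cell: xb 18.05 zb 21.99 y -0.07 th 15.54 F [6.3 2.3 6.3] gap 0.226 t 19.65
```

View pics/o16.png

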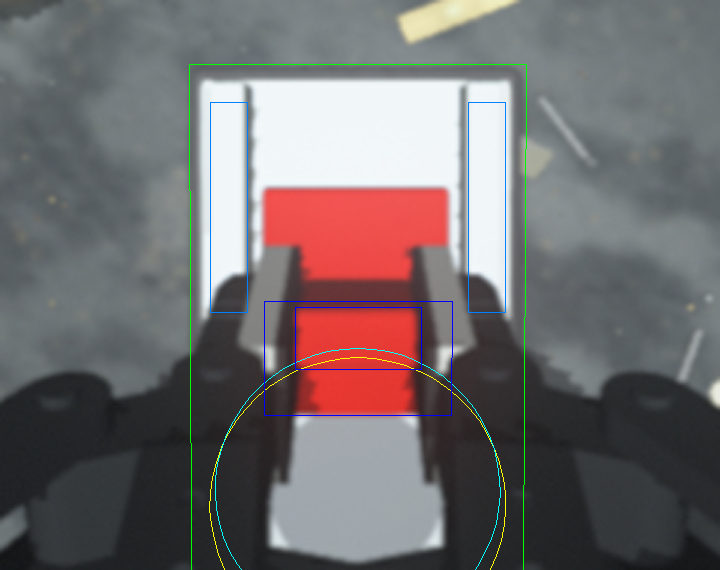

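play_rows([
  [[-0.0015, 0, -0.0004, 0, 0, 0], [-0.0015, 0, -0.0004, 0, 0, 0], [0, 0, 0, 0, 0, 0], [0, 0, 0, 0, 0, 0], [0.002, 0, 0.0005, 0, 0, 0], [0.002, 0, 0.0005, 0, 0, 0], [0, 0, 0, 0, 0, 0]],
])

```text
t: 20.58
tcp_pos: [0.4579, 0.1114, 0.0726]
tool_rot: [-0.157, 0.978, -0.021, -0.132]
force: [-5.2, -3.8, 5.6]
finger_gap: 0.229
```

play_rows([
  [[0, 0, 0, 0, 0, 0], [0, 0, 0, 0, 0, 0], [0, 0, 0, 0, 0, 0], [0, 0, 0, 0, 0, 0], [0, 0, -0.02, 0, 0, 0], [0, 0, -0.02, 0, 0, 0], [0.01, 0, -0.02, 0, 0, 0], [0.01, 0, -0.02, 0, 0, 0], [0, 0, 0, 0, 0, 0], [0, 0, 0, 0, 0, 0]],
], fingers=1)

```text
t: 21.82
tcp_pos: [0.4619, 0.1128, 0.1545]
tool_rot: [-0.157, 0.979, -0.021, -0.129]
force: [-0.0, -0.1, -0.2]
finger_gap: 0.997
```

```bash
python3 - <<'E'
from h import *
cellframe();T=cellT(*CELL)
s=manip.snapshot('wrist');save('w17',s['img']);im=overlay(s,T,.018,3,(140,150,380,340));save('o17',im)
s=manip.snapshot('scene');save('s17',cv2.resize(s['img'][150:250,160:300],None,fx=5,fy=5,interpolation=cv2.INTER_CUBIC))
E
```

```text
cell: xb 13.63 zb 104.14 y -0.10 th 15.01 F [ 0.1  0.1 -0.2] gap 0.997 t 21.825
```

View pics/o17.png

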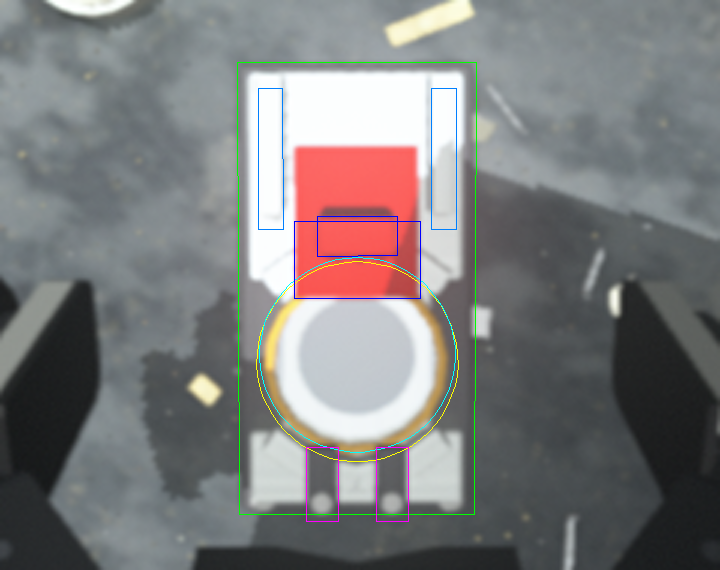

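View pics/s17.png

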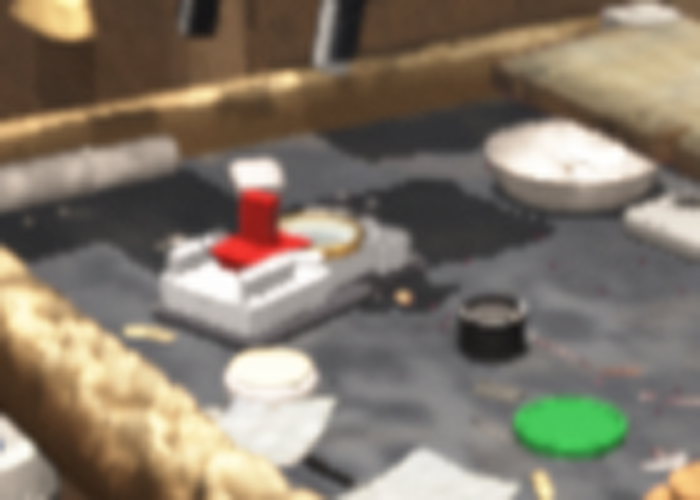

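```bash
python3 - <<'E'
from h import *
T=cellT(*CELL)
s=manip.snapshot('wrist');im=s['img'].astype(float);red=im[:,:,0]-im[:,:,1]
def edge(y,z,rng):
    xs=np.arange(rng[0],rng[1],.0002);px=np.array([proj(s,c2w(T,[x,y,z])) for x in xs]).astype(np.float32)
    v=cv2.remap(red.astype(np.float32),px[None,:,0].copy(),px[None,:,1].copy(),cv2.INTER_LINEAR)[0]
    h=(v.max()+v.min())/2; i=np.argmax(v>h);return xs[i]*1e3
for y in(-.014,-.007,0,.007,.014):print('front x mm',edge(y,.039,(.005,.035)), 'pl back?',)
g=im.sum(2)
for y in(-.012,-.01,-.008,.008,.01,.012):
    xs=np.arange(-.03,-.0215,.0005);print('claw',y,[int(g[int(round(proj(s,c2w(T,[x,y,.04]))[1])),int(round(proj(s,c2w(T,[x,y,.04]))[0]))]) for x in xs])
E
```

```text
front x mm 20.399999999999974 pl back?
front x mm 20.799999999999976 pl back?
front x mm 20.199999999999974 pl back?
front x mm 20.599999999999973 pl back?
front x mm 20.199999999999974 pl back?
claw -0.012 [275, 280, 280, 280, 280, 281, 282, 282, 283, 283, 283, 283, 276, 261, 261, 305, 305]
claw -0.01 [283, 281, 281, 284, 284, 284, 287, 287, 290, 290, 292, 292, 284, 257, 257, 270, 270]
claw -0.008 [282, 284, 284, 286, 286, 285, 286, 286, 290, 290, 290, 290, 284, 263, 263, 276, 276]
claw 0.008 [280, 282, 282, 281, 281, 283, 287, 287, 284, 284, 287, 287, 282, 259, 259, 272, 272]
claw 0.01 [282, 283, 283, 284, 284, 287, 287, 287, 288, 288, 290, 290, 286, 259, 259, 274, 274]
claw 0.012 [283, 285, 285, 287, 287, 290, 288, 288, 290, 290, 292, 292, 285, 259, 259, 272, 272]
```

My keeper reading is 17.6 ± 0.5 mm, not quite conclusive. There's plenty of time, so I'll pinch again slightly higher and push harder to confirm the stop.

```bash
python3 - <<'E'
from h import *
p,r=cur();T=cellT(*CELL);Ti=np.linalg.inv(T)
print('cell',Ti[:3,:3]@p+Ti[:3,3])
Q=down(108.3,15)
for tgt,n in [([.040,0,.11],2),([.040,0,.0755],3)]:
    a,p,r=plan(p,r,c2w(T,tgt),Q,n);print(a)
E
```

```text
cell [ 3.52869873e-02 -1.30420100e-04  1.54146665e-01]
[[-0.0035, -0.0001, 0.0219, 0.0, -0.04, -0.03], [-0.0034, -0.0, 0.022, 0.0, -0.05, -0.02]]
[[-0.003, -0.0, 0.0111, 0.0, 0.0, -0.0], [-0.003, -0.0, 0.0111, 0.0, 0.0, -0.0], [-0.003, -0.0, 0.0111, 0.0, 0.0, -0.0]]
```

play_rows([
  [[-0.0035, 0, 0.022, 0, 0, 0], [-0.0035, 0, 0.022, 0, 0, 0], [-0.003, 0, 0.011, 0, 0, 0], [-0.003, 0, 0.011, 0, 0, 0], [-0.003, 0, 0.011, 0, 0, 0], [0, 0, 0, 0, 0, 0], [0, 0, 0, 0, 0, 0]],
])

```text
t: 22.85
tcp_pos: [0.458, 0.1113, 0.0767]
tool_rot: [-0.157, 0.979, -0.021, -0.129]
force: [0.1, 0.4, 0.2]
finger_gap: 1.002
```

play_rows([
  [[0, 0, 0, 0, 0, 0], [0, 0, 0, 0, 0, 0], [0, 0, 0, 0, 0, 0], [0, 0, 0, 0, 0, 0], [0, 0, 0, 0, 0, 0], [0, 0, 0, 0, 0, 0], [0, 0, 0, 0, 0, 0]],
], fingers=0, squeeze=40)

```text
t: 23.72
tcp_pos: [0.4578, 0.1114, 0.0768]
tool_rot: [-0.157, 0.979, -0.021, -0.129]
force: [-0.0, 1.0, 5.4]
finger_gap: 0.221
```

```bash
python3 - <<'E'
from h import *
p,r=cur();T=cellT(*CELL);Ti=np.linalg.inv(T)
print('cell',Ti[:3,:3]@p+Ti[:3,3]);cellframe()
E
```

```text
cell [ 3.93595529e-02 -1.46373969e-05  7.67769672e-02]
cell: xb 17.93 zb 26.41 y -0.01 th 14.99 F [-0.3 -0.9  5.4] gap 0.221 t 23.725
```

play_rows([
  [[-0.0015, 0, -0.0004, 0, 0, 0], [-0.0015, 0, -0.0004, 0, 0, 0], [-0.0015, 0, -0.0004, 0, 0, 0], [0, 0, 0, 0, 0, 0], [0, 0, 0, 0, 0, 0]],
])

```text
t: 24.35
tcp_pos: [0.4581, 0.1115, 0.0767]
tool_rot: [-0.158, 0.978, -0.022, -0.134]
force: [-5.9, -3.9, 7.7]
finger_gap: 0.22
```

```bash
python3 - <<'E'
from h import *
p,r=cur();T=cellT(*CELL);Ti=np.linalg.inv(T)
print('cell',Ti[:3,:3]@p+Ti[:3,3]);cellframe()
E
```

```text
cell [ 3.90652345e-02 -8.36345036e-05  7.67338163e-02]
cell: xb 17.89 zb 26.14 y -0.08 th 15.59 F [6.8 1.9 7.7] gap 0.22 t 24.35
```

play_rows([
  [[-0.0025, 0, -0.0007, 0, 0, 0], [-0.0025, 0, -0.0007, 0, 0, 0], [0, 0, 0, 0, 0, 0], [0, 0, 0, 0, 0, 0]],
])

```text
t: 24.85
tcp_pos: [0.4584, 0.1117, 0.0767]
tool_rot: [-0.158, 0.977, -0.022, -0.14]
force: [-10.6, -9.5, 9.1]
finger_gap: 0.223
```

```bash
python3 - <<'E'
from h import *
p,r=cur();T=cellT(*CELL);Ti=np.linalg.inv(T)
print('cell',Ti[:3,:3]@p+Ti[:3,3]);cellframe()
E
```

```text
cell [ 0.03873564 -0.00015685  0.07671161]
cell: xb 17.85 zb 25.88 y -0.16 th 16.25 F [13.   5.7  9.1] gap 0.223 t 24.85
```

play_rows([
  [[0.0025, 0, 0.0007, 0, 0, 0], [0.0025, 0, 0.0007, 0, 0, 0], [0.0015, 0, 0.0004, 0, 0, 0], [0, 0, 0, 0, 0, 0]],
])

```text
t: 25.35
tcp_pos: [0.458, 0.1114, 0.0767]
tool_rot: [-0.157, 0.978, -0.021, -0.132]
force: [-4.7, -1.6, 6.9]
finger_gap: 0.216
```

play_rows([
  [[0, 0, 0, 0, 0, 0], [0, 0, 0, 0, 0, 0], [0, 0, 0, 0, 0, 0], [0, 0, 0, 0, 0, 0], [0, 0, -0.025, 0, 0, 0], [0, 0, -0.03, 0, 0, 0], [0, 0, -0.04, 0, 0, 0], [0, 0, -0.04, 0, 0, 0], [0, 0, 0, 0, 0, 0], [0, 0, 0, 0, 0, 0]],
], fingers=1)

```text
t: 26.6
tcp_pos: [0.493, 0.1233, 0.2064]
tool_rot: [-0.157, 0.979, -0.021, -0.129]
force: [-0.1, 1.0, 0.1]
finger_gap: 0.999
```

```bash
python3 - <<'E'
from h import *
cellframe();T=cellT(*CELL)
s=manip.snapshot('wrist');save('w20',s['img']);save('o20',cv2.resize(s['img'][150:350,150:370],None,fx=3,fy=3,interpolation=cv2.INTER_CUBIC))
im=s['img'].astype(float);red=im[:,:,0]-im[:,:,1]
for y in(-.014,-.007,0,.007,.014):
    xs=np.arange(.005,.035,.0002);px=np.array([proj(s,c2w(T,[x,y,.039])) for x in xs]).astype(np.float32)
    v=cv2.remap(red.astype(np.float32),px[None,:,0].copy(),px[None,:,1].copy(),cv2.INTER_LINEAR)[0]
    print(xs[np.argmax(v>(v.max()+v.min())/2)]*1e3)
s=manip.snapshot('top');save('t20',cv2.resize(s['img'][120:260,150:370],None,fx=3.6,fy=3.6,interpolation=cv2.INTER_CUBIC))
E
```

```text
cell: xb -19.18 zb 155.97 y -0.30 th 15.08 F [-0.2 -0.9  0.1] gap 0.999 t 26.6
20.399999999999974
20.399999999999974
20.399999999999974
20.399999999999974
20.199999999999974
```

View pics/o20.png

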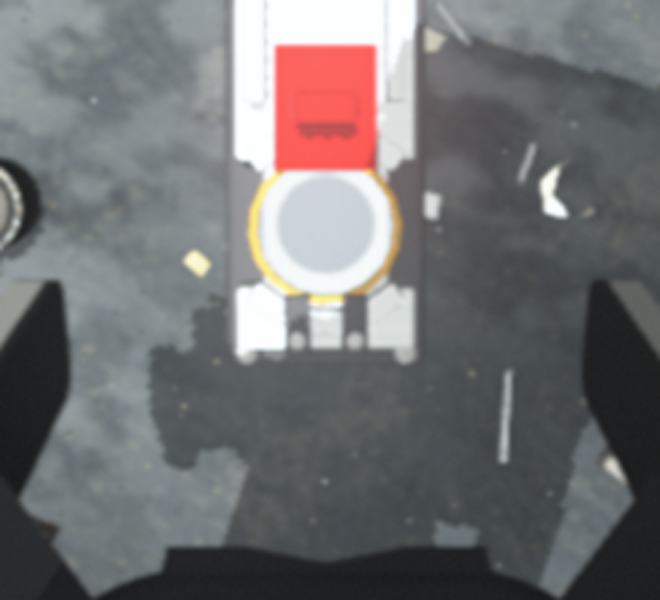

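View pics/t20.png

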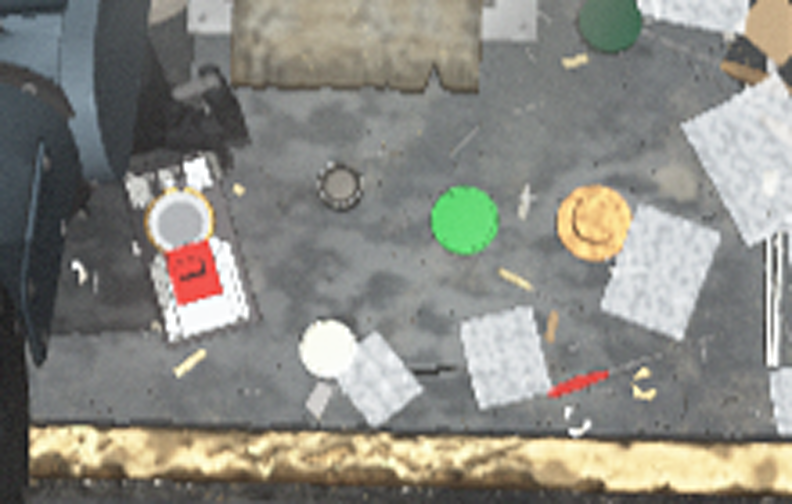

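```bash
python3 - <<'E'
from h import *
print(manip.sign_off(),manip.sense()['t'])
E
```

```text
the job is handed in; nothing more can be done
the job is handed in; nothing more can be done
```

The lens is in the cell and locked, and I handed the job in at about 27 s, well under the 53 s limit. I lifted the brass-rimmed lens off the cork rest and slid it in tilted at about 15°, far edge under both claws. Then I levelled it onto the seat floor, where contact showed at 3–6 N, and let go. After that I pinched the red tab and pushed the keeper home.

**Last checks:**
- **Lens:** the final pictures show it inside the seat, its far rim under both claws and its near rim under the keeper. I judged flatness by eye, and the keeper slid over the edge freely.
- **Keeper:** the camera reads its travel as about 17.6 mm, not 18 mm. That is within what I'd expect from the calibration, but my check on the claw tips was off by about 1 mm, so the image alone doesn't settle it. I pinched the tab again and pushed to about 13 N. The tool moved only about 0.6 mm, and the keeper's front edge read the same before and after, so I take it to be at its stop.
- **Everything else:** the gripper is open and well clear with no force on it. In the views I checked by eye, the loupe, pot, tweezers and green disc look undisturbed. I did not identify the stone case.

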